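# Get the sugar pot out from behind the tea things

### The arm

A 6-joint arm with a two-finger parallel gripper is mounted at the origin on the work surface. World frame = base frame: x ahead of the robot, y to its left, z up, the work surface at z = 0. Lengths are in mm, angles in rad, forces in N, time in s.
With the tool pointing down it reaches from about 300 to 775 mm from the base axis. Payload 14.6 kg.
Tool frame: the origin (TCP) lies at the very end of the fingers, on their centre line; the grasp point (between the pads) lies 19 mm behind it; z points along the fingers, y is the line along which they close (so a half turn about z gives the same grasp; the last joint's range is limited). The gripper opens to 94 mm and grips with 3 to 60 N. Pads are 16 mm wide; open, the fingers measure 119 mm over their backs; the gripper's body (75 mm by 177 mm) begins 78 mm behind the grasp point.
Start: joints at [1.193, 0.3, 1.521, -0, 1.321, -0.067], TCP at [168.198, 523.64, 205.446] pointing down, gripper open.
Joint ranges: [-3.03, 3.03], [-0.79, 2.21], [0.23, 2.52], [-1.04, 4.18], [0, 3.07], [-2.55, 2.55]. Speed limits (rad/s): [2.22, 2.22, 2.57, 3.14, 3.14, 3.14].

### API

Orientations are given as [roll, pitch, yaw] about the fixed x, y, z axes, in that order (R = Rz(yaw) Ry(pitch) Rx(roll)).
In Python, from cell import manip gives the robot as it stands. The module is installed in compiled form; this text tells all that it offers.
- The arm moves only by the shell command python3 -m inch 'ROWS' [FORCE]. ROWS is JSON, a list of rows, each an object of numbers: "gripper": the opening, from 0 (shut) to 1 (fully open); "dx", "dy", "dz": the shift along the world's x, y, z in m; "wx", "wy", "wz": the turn, a rotation vector about the world's x, y, z in degrees. A call has exactly 5 rows; each row is the pose to reach, as a shift and turn from the pose commanded when the call began; what a row does not reach only later rows make up. A row lasts 1/12 s, in which the tool goes at most 41.7 mm and 7.16 degrees, less where a joint would pass 70% of its speed; a pose out of reach is approached as far as the arm can. A call with a gripper value outside its range is refused whole. The fingers move at their own pace and stop on an object; FORCE is the grip in N (left out, the last holds). Time passes only in rows, so rows that repeat a pose let the fingers close, or fill a call up. It gives the time, the measured TCP pose, the force, the opening and the grip force at its end, in the units of the state.
- manip.read_state(): the state, without advancing time (a new reading comes with each control period).
- manip.camera(name): name is "side" or "top"; returns the picture (400x640x3 uint8, blue, green, red); there is no depth.
- manip.camera_info(name): a dict with "camera_matrix" (3x3 intrinsics, pixels), "D" ([k1, k2, p1, p2, k3] as OpenCV has them; the pictures are not rectified), "R" (3x3) and "t" (3): a world point X has camera coordinates R X + t. Camera axes: x right, y down, z forward; pixel columns grow to the right and rows downward; lengths in mm; the calibration is good to about 2 mm. A picture is of the moment at which its call begins. camera_info takes no time and is no camera call.
- manip.sign_off(): hands the job in; it is judged then, once.
The state is a dict: "clock": time; "joints": joint angles; "qd": joint speeds; "effort": joint torques, N m; "eef_pos": TCP position; "eef_rot": TCP orientation; "wrist_force": force on the tool from outside, world axes, zero at the start; "moment": the same for the moment, N m; "finger_gap": finger opening in mm; "finger_force": force on a finger pad.
Only numpy, scipy, OpenCV 4.12 (cv2) and the standard library are available. Lean on these libraries where they do the work, as an engineer would, in place of code of your own. Each camera call takes 0.05 s, during which the arm holds its last target. There are 200 camera calls.

### The job

The low white sugar pot stands hemmed in by three tall containers (round tea caddy, flask and square tin) on the steel tea stand. First stand all three on the empty pale green tray, leaving the pot untouched until then; next put the pot upright on the middle of the cork coaster, and only then put each container back upright in the same place on the stand where it stood at the start. Do not shift the two upturned teacups that stand on their own on the worktop.

Things in the scene. Friction and masses are not known exactly. Their poses are not given: they have to be found in the camera images.
- caddy: Round dark-wood tea caddy with a thin brass line, a plain upright cylinder 62 mm in diameter and 120 mm high, 0.2 to 0.4 kg. Origin at the centre of its underside, z up. Stands at one of three places around the pot on the tea stand (front, left or right; which one varies).
- flask: Aluminium flask, 150 mm high: round body 62 mm in diameter up to 105 mm, a sloping shoulder from 105 to 116 mm, then a black cylindrical cap 46 mm in diameter from 116 to 150 mm (the cap is fixed and can be gripped), 0.3 to 0.55 kg. Origin at the centre of its underside, z up. Stands at another of the three places.
- tin: Square aluminium tin, 56 mm by 56 mm and 118 mm high, vertical edges slightly rounded, 0.2 to 0.4 kg. Origin at the centre of its underside, z up, x and y square to its sides. Stands at the last of the three places. Which way it is turned when put back does not matter.
- pot: Low round white ceramic sugar pot with a thin blue line and a flat top, 58 mm in diameter (48 mm at the foot, full width from 12 mm up), 50 mm high, 0.2 kg. Origin at the centre of its underside, z up. Stands on the tea stand with a tall container to its front (75 mm from centre to centre), its left and its right (76 mm each).
- rack: The tea stand: a fixed dark steel plate 220 mm (x) by 240 mm (y), 4 mm thick, with a rim 3 mm thick that rises to 22 mm above the worktop along its back (+x) and its two sides, open at the front (-x). Origin at the centre of its underside on the worktop; things on it stand 4 mm above the origin. The three containers stand about at (-45, 0), (25, 76) and (25, -76) mm in its frame, the pot at (30, 0); each is off by up to 5 mm either way, so note where each stood.
- tray: Empty pale green plastic tray, fixed, 220 mm (x) by 240 mm (y) outside, floor 4 mm thick, rim 4 mm thick and 14 mm high. Origin at the centre of its underside on the worktop. The side area: the containers may stand anywhere inside its rim, the three side by side about 100 mm apart fit.
- coaster: Round cork coaster, fixed, 80 mm in diameter, 5 mm thick, lying on the worktop between the stand and the tray. Origin at the centre of its underside. Place for the sugar pot.
- cup_a: Upturned white teacup standing in line with the coaster between the stand and the tray, either nearer to the robot than the coaster or beyond it: 70 mm in diameter at the worktop, narrowing to 54 mm at 50 mm, 58 mm high. Origin at the centre of its underside. Leave where it is.
- cup_b: Another upturned white teacup, the same as the first, standing on the worktop to the left of the middle, closer to the robot than stand, tray and coaster. Origin at the centre of its underside. Leave where it is.

How it is judged:
By the outcome, as a careful person would: the job done as asked, in the order asked, and still so for the second after the job is handed in, with the robot touching nothing.
It also fails if it takes over 141 s, if anything falls off the work surface, if the arm or the gripper's body presses on something with over 40 N, if the wrist force passes 120 N, or if a joint passes its speed limit or range.

## Working session

There is one attempt and no reset: what is moved stays moved. The work goes in short steps, Python scripts to look and compute and a shell command to move; the robot and the scene stay as the last step left them, time stands still between calls to the robot, and variables do not carry over. Pictures are saved under pics/ and viewed, at most 14 in all, crops included, and the job is handed in when it is done.

```bash
mkdir -p pics; cat > h.py <<'E'
import numpy as np,cv2
from cell import manip
def cam(n):
    i=manip.camera_info(n); return np.array(i["camera_matrix"],float),np.array(i["D"],float),np.array(i["R"],float),np.array(i["t"],float).ravel()
def ray(n,uv,z):
    K,D,R,t=cam(n); p=cv2.undistortPoints(np.array(uv,float).reshape(-1,1,2),K,D).reshape(-1,2)
    d=np.c_[p,np.ones(len(p))]@R; c=-R.T@t
    return c+d*((z-c[2])/d[:,2])[:,None]
def proj(n,X):
    K,D,R,t=cam(n); return cv2.projectPoints(np.array(X,float).reshape(-1,1,3),cv2.Rodrigues(R)[0],t,K,D)[0].reshape(-1,2)
E
python3 - <<'E'
from h import *
for n in("top","side"):
    cv2.imwrite(f"pics/{n}0.png",manip.camera(n)); K,D,R,t=cam(n); print(n,-R.T@t,R[2],K[0,0])
s=manip.read_state(); print(s)
E
```

```text
top [481.04324608  -3.708919   968.31948326] [ 0.04572789 -0.01139474 -0.99888894] 385.0613057816346
side [  77.54164883 -695.70780878  513.95490986] [ 0.47843457  0.73108491 -0.4864311 ] 434.644978125732
{'clock': 0.1, 'joints': array([ 1.19340860e+00,  3.00393893e-01,  1.52147405e+00, -1.69210066e-05,
        1.32066226e+00, -6.65535323e-02]), 'qd': array([-0.00143671, -0.00129107, -0.00145902, -0.00012806,  0.0009428 ,
        0.00163878]), 'effort': array([ 2.07796176e-03, -5.32649159e+01, -3.53282797e+01,  7.09553878e-02,
        2.35263957e-02, -5.48492835e-05]), 'eef_pos': array([168.1253721 , 523.45600112, 204.97394649]), 'eef_rot': array([-3.14065608e+00, -4.59974038e-05,  2.83076263e+00]), 'wrist_force': array([-0.0478983 , -0.04276263, -0.11973364]), 'moment': array([ 0.02189277, -0.03541485, -0.07417312]), 'finger_force': 0.0, 'finger_gap': 93.93087751417174}
```

View pics/top0.png

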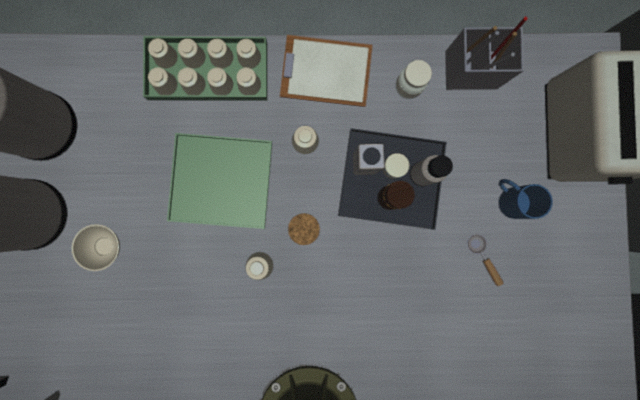

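View pics/side0.png

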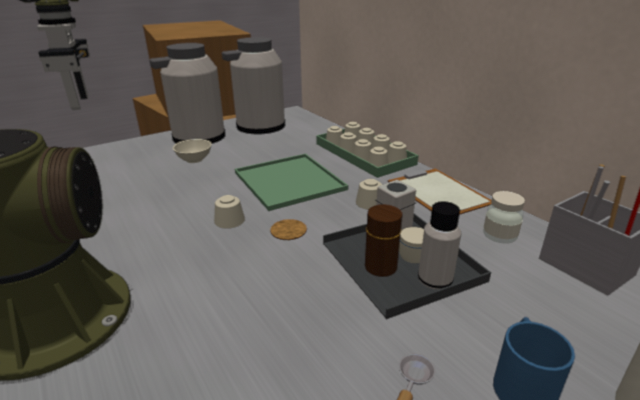

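The top view shows the stand at about (393,180), with the caddy in front (398,195), tin on the left (371,156), flask on the right (437,168) and pot (397,165). The tray is at (220,182), the coaster at (304,229), cup_a at (305,138) and cup_b at (258,267). The side view agrees. I'll look closer to measure.

```bash
python3 - <<'E'
from h import *
im=cv2.imread("pics/top0.png"); 
c=im[120:240,330:460]; cv2.imwrite("pics/c0.png",cv2.convertScaleAbs(cv2.resize(c,None,fx=5,fy=5,interpolation=cv2.INTER_CUBIC),alpha=1.5,beta=10))
hsv=cv2.cvtColor(im,cv2.COLOR_BGR2HSV)
print(hsv[182,220],hsv[229,304],hsv[195,403],hsv[167,397],hsv[166,440],hsv[150,362],hsv[210,360])
def big(m,roi):
    M=np.zeros_like(m);x0,y0,x1,y1=roi;M[y0:y1,x0:x1]=m[y0:y1,x0:x1]
    cs=cv2.findContours(M,0,1)[0]; return max(cs,key=cv2.contourArea)
g=big(cv2.inRange(hsv,(45,50,40),(80,255,255)),(160,125,285,240)); r=cv2.minAreaRect(g);print("tray",r, ray("top",cv2.boxPoints(r),14).round(1).tolist())
k=big(cv2.inRange(hsv,(5,90,60),(25,255,255)),(280,205,330,250)); e=cv2.fitEllipse(k);print("coaster",e,ray("top",[e[0]],5))
d=big(cv2.inRange(hsv,(0,0,0),(180,255,75)),(330,120,455,240)); r=cv2.minAreaRect(d);print("rack",r,ray("top",cv2.boxPoints(r),22).round(1).tolist())
E
```

```text
[ 61  44 145] [ 17 115 100] [  9 139  44] [ 38  28 185] [100  26  30] [108  21 161] [110  40  58]
tray ((219.11395263671875, 180.65016174316406), (96.02727508544922, 87.83010864257812), 5.31454610824585) [[482.4, 343.4, 14.0], [699.1, 325.1, 14.0], [676.0, 88.5, 14.0], [458.5, 109.3, 14.0]]
coaster ((303.42919921875, 228.8017120361328), (29.550819396972656, 29.888656616210938), 7.588083267211914) [[457.46178513   9.27769949   5.        ]]
rack ((396.5599670410156, 179.08001708984375), (106.34886932373047, 87.96409606933594), 8.130102157592773) [[490.8, -75.4, 22.0], [706.6, -108.6, 22.0], [667.0, -369.0, 22.0], [452.0, -333.3, 22.0]]
```

View pics/c0.png

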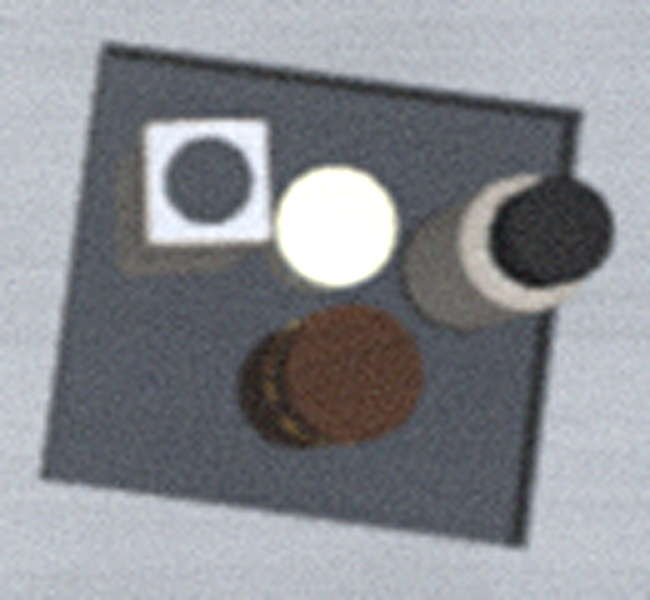

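```bash
python3 - <<'E'
from h import *
f=lambda x,y:((x+.5)/5-.5+330,(y+.5)/5-.5+120)
im=cv2.imread("pics/top0.png"); hsv=cv2.cvtColor(im,cv2.COLOR_BGR2HSV)
P={}
for n,c,z in(("caddy",(354,374),124),("tin",(208,182),122),("pot",(337,227),54),("flask",(552,232),154)):
    P[n]=ray("top",[f(*c)],z)[0]; print(n,P[n].round(1))
# tin corners
print("tincorn",ray("top",[f(144,122),f(268,119),f(273,241),f(147,245)],122).round(1).tolist())
print("caddy w",ray("top",[f(285,374),f(424,374)],124)[:,1])
rc=np.r_[ray("top",[f(105,43),f(582,110)],22),ray("top",[f(522,546),f(42,478)],6)].round(1);print("rack",rc.tolist(),rc.mean(0))
tc=ray("top",[(177,135.5),(272,142),(265.5,228),(169,219.5)],14).round(1);print("tray",tc.tolist(),tc.mean(0))
print("cups",ray("top",[(306,135),(258,267)],55))
a=np.arctan2(*(rc[0]-rc[1])[[0,1]]*np.array([-1,1]));print(np.degrees(a))
R=np.array([[np.cos(a),-np.sin(a)],[np.sin(a),np.cos(a)]])
for n in P:print(n,(R.T@(P[n][:2]-rc.mean(0)[:2])).round(1))
# side checks
s=cv2.imread("pics/side0.png")
for n,h in(("caddy",124),("tin",122),("pot",54),("flask",154)):print(n,proj("side",[[*P[n][:2],h],[*P[n][:2],4]]).round(1).tolist())
c=s[165:310,310:500];cv2.imwrite("pics/c1.png",cv2.resize(c,None,fx=4,fy=4,interpolation=cv2.INTER_CUBIC))
E
```

```text
caddy [ 534.2 -206.1  124. ]
tin [ 620.  -143.4  122. ]
pot [ 609. -216.   54.]
flask [ 592.2 -284.2  154. ]
tincorn [[646.9, -115.4, 122.0], [647.9, -170.4, 122.0], [593.5, -171.8, 122.0], [592.1, -116.0, 122.0]]
caddy w [-175.76180099 -236.90359778]
rack [[706.1, -109.7, 22.0], [670.8, -345.8, 22.0], [455.0, -316.6, 6.0], [490.7, -77.4, 6.0]] [ 580.65  -212.375   14.   ]
tray [[691.5, 321.1, 14.0], [674.4, 86.0, 14.0], [460.5, 102.7, 14.0], [483.4, 339.1, 14.0]] [577.45  212.225  14.   ]
cups [[682.47896932   0.90095049  55.        ]
 [370.08745021 115.90961665  55.        ]]
-8.503470039842988
caddy [-46.9  -0.7]
tin [28.7 74. ]
pot [28.6  0.6]
flask [ 22.  -69.3]
caddy [[384.1, 212.0], [380.1, 266.5]]
tin [[396.2, 187.0], [391.9, 237.1]]
pot [[415.2, 234.5], [412.7, 255.9]]
flask [[442.9, 206.1], [432.4, 277.3]]
```

View pics/c1.png

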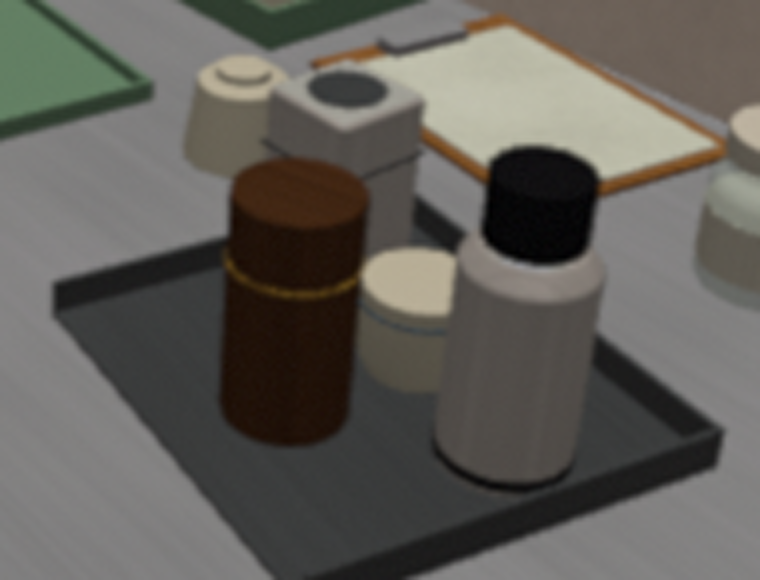

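The crop shows the caddy top centre at crop (300,193), the tin at (347,92), and the cap top at (543,180). These match the top-view points to within 1-2 px, except the flask at 3 px, because the visible side of the cap biased it. I'll fuse both views.

```bash
python3 - <<'E'
from h import *
from scipy.optimize import least_squares
f=lambda x,y:((x+.5)/5-.5+330,(y+.5)/5-.5+120)
g=lambda x,y:((x+.5)/4-.5+310,(y+.5)/4-.5+165)
for n,a,b,z in(("caddy",(354,374),(300,193),124),("tin",(208,182),(347,92),122),("flask",(558,231),(543,180),154)):
    r=least_squares(lambda p:np.r_[(proj("top",[[*p,z]])-f(*a)).ravel(),(proj("side",[[*p,z]])-g(*b)).ravel()],[590,-200])
    print(n,r.x.round(1),r.fun.round(1), ray("top",[f(*a)],z)[0].round(1), ray("side",[g(*b)],z)[0].round(1))
E
python3 -m inch '[{"wz":7},{"wz":14},{"wz":17.8,"dx":0.04,"dy":-0.02},{"wz":17.8,"dx":0.08,"dy":-0.04},{"wz":17.8,"dx":0.11,"dy":-0.07}]' 
python3 -c "
from cell import manip;s=manip.read_state();print(s['joints'],s['eef_pos'],s['eef_rot'])"
```

```text
caddy [ 534.1 -207.2] [ 0.5  0.  -0.2 -0.6] [ 534.2 -206.1  124. ] [ 533. -209.  124.]
tin [ 619.7 -144. ] [ 0.3  0.1 -0.1 -0.5] [ 620.  -143.4  122. ] [ 618.3 -145.7  122. ]
flask [ 591.5 -289.6] [ 1.4  0.5 -0.2 -2.1] [ 592.6 -286.8  154. ] [ 586.5 -294.6  154. ]
[ 1.19340860e+00  3.00393893e-01  1.52147405e+00 -1.69210066e-05
  1.32066226e+00 -6.65535323e-02] [168.1253721  523.45600112 204.97394649] [-3.14065608e+00 -4.59974038e-05  2.83076263e+00]validation failed for argument at $[0]...
```

```bash

python3 -m inch '[{"gripper":1,"dx":0.03,"dy":0,"dz":0.01,"wx":0,"wy":0,"wz":6},{"gripper":1,"dx":0.06,"dy":-0.02,"dz":0.02,"wx":0,"wy":0,"wz":12},{"gripper":1,"dx":0.08,"dy":-0.05,"dz":0.03,"wx":0,"wy":0,"wz":17.8},{"gripper":1,"dx":0.1,"dy":-0.08,"dz":0.03,"wx":0,"wy":0,"wz":17.8},{"gripper":1,"dx":0.12,"dy":-0.11,"dz":0.03,"wx":0,"wy":0,"wz":17.8}]' 30
python3 -c "
from cell import manip;s=manip.read_state();print(s['joints'],s['eef_pos'],s['eef_rot'])"
```

```text
clock: 0.52
eef_pos: [288.9, 412.3, 235.5]
eef_rot: [3.142, 0.0, -3.141]
wrist_force: [0.7, -0.2, -0.6]
finger_gap: 94.1
finger_force: 0.0
[ 8.86809758e-01  1.72514461e-01  1.60753729e+00 -8.23391051e-06
  1.36144040e+00 -6.84816162e-01] [288.89739204 412.27343452 235.50058032] [ 3.14151991e+00  6.98083126e-05 -3.14076135e+00]
```

```bash

for i in 1; do :; done
python3 -m inch '[{"gripper":1,"dx":0.012,"dy":-0.031,"dz":0,"wx":0,"wy":0,"wz":0},{"gripper":1,"dx":0.026,"dy":-0.067,"dz":0,"wx":0,"wy":0,"wz":0},{"gripper":1,"dx":0.04,"dy":-0.103,"dz":0,"wx":0,"wy":0,"wz":0},{"gripper":1,"dx":0.054,"dy":-0.139,"dz":0,"wx":0,"wy":0,"wz":0},{"gripper":1,"dx":0.068,"dy":-0.175,"dz":0,"wx":0,"wy":0,"wz":0}]' >/dev/null
python3 -m inch '[{"gripper":1,"dx":0.014,"dy":-0.036,"dz":0,"wx":0,"wy":0,"wz":0},{"gripper":1,"dx":0.028,"dy":-0.072,"dz":0,"wx":0,"wy":0,"wz":0},{"gripper":1,"dx":0.042,"dy":-0.108,"dz":0,"wx":0,"wy":0,"wz":0},{"gripper":1,"dx":0.056,"dy":-0.144,"dz":0,"wx":0,"wy":0,"wz":0},{"gripper":1,"dx":0.070,"dy":-0.18,"dz":0,"wx":0,"wy":0,"wz":0}]'  >/dev/null
python3 -m inch '[{"gripper":1,"dx":0.014,"dy":-0.036,"dz":0,"wx":0,"wy":0,"wz":0},{"gripper":1,"dx":0.028,"dy":-0.072,"dz":0,"wx":0,"wy":0,"wz":0},{"gripper":1,"dx":0.042,"dy":-0.108,"dz":0,"wx":0,"wy":0,"wz":0},{"gripper":1,"dx":0.056,"dy":-0.144,"dz":0,"wx":0,"wy":0,"wz":0},{"gripper":1,"dx":0.070,"dy":-0.18,"dz":0,"wx":0,"wy":0,"wz":0}]'  >/dev/null
python3 -m inch '[{"gripper":1,"dx":0.012,"dy":-0.03,"dz":-0.01,"wx":0,"wy":0,"wz":0},{"gripper":1,"dx":0.024,"dy":-0.06,"dz":-0.02,"wx":0,"wy":0,"wz":0},{"gripper":1,"dx":0.037,"dy":-0.084,"dz":-0.035,"wx":0,"wy":0,"wz":0},{"gripper":1,"dx":0.037,"dy":-0.084,"dz":-0.045,"wx":0,"wy":0,"wz":0},{"gripper":1,"dx":0.037,"dy":-0.084,"dz":-0.045,"wx":0,"wy":0,"wz":0}]' 
python3 -c "
from h import *
cv2.imwrite('pics/s1.png',manip.camera('side')[60:310,250:570]);print(manip.read_state()['joints'])"
```

```text
clock: 2.18
eef_pos: [532.2, -205.7, 187.4]
eef_rot: [3.139, -0.004, 3.14]
wrist_force: [-0.3, 1.0, -0.4]
finger_gap: 94.1
finger_force: 0.0
[-4.31745129e-01  3.60699955e-01  1.47907710e+00  1.08109507e-04
  1.30482050e+00 -2.00191149e+00]
```

View pics/s1.png

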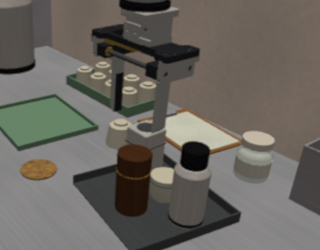

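The fingertips straddle the caddy, at about crop (117,107) and (158,140) above the caddy top (134,155). Next I descend and grip.

```bash

python3 -m inch '[{"gripper":1,"dx":0,"dy":0,"dz":-0.02,"wx":0,"wy":0,"wz":0},{"gripper":1,"dx":0,"dy":0,"dz":-0.05,"wx":0,"wy":0,"wz":0},{"gripper":1,"dx":0,"dy":0,"dz":-0.08,"wx":0,"wy":0,"wz":0},{"gripper":1,"dx":0,"dy":0,"dz":-0.104,"wx":0,"wy":0,"wz":0},{"gripper":1,"dx":0,"dy":0,"dz":-0.104,"wx":0,"wy":0,"wz":0}]'
python3 -m inch '[{"gripper":0.5,"dx":0,"dy":0,"dz":0,"wx":0,"wy":0,"wz":0},{"gripper":0.5,"dx":0,"dy":0,"dz":0,"wx":0,"wy":0,"wz":0},{"gripper":0.5,"dx":0,"dy":0,"dz":0,"wx":0,"wy":0,"wz":0},{"gripper":0.5,"dx":0,"dy":0,"dz":0,"wx":0,"wy":0,"wz":0},{"gripper":0.5,"dx":0,"dy":0,"dz":0,"wx":0,"wy":0,"wz":0}]' 35
```

```text
clock: 2.65
eef_pos: [531.4, -203.4, 83.2]
eef_rot: [3.139, -0.005, -3.141]
wrist_force: [-0.4, 0.2, -0.6]
finger_gap: 93.9
finger_force: 0.0
clock: 3.07
eef_pos: [533.6, -205.5, 87.6]
eef_rot: [-3.141, 0.002, 3.141]
wrist_force: [-0.2, 0.1, 0.5]
finger_gap: 63.6
finger_force: 0.0
```

```bash

python3 -m inch '[{"gripper":0.4,"dx":0,"dy":0,"dz":0,"wx":0,"wy":0,"wz":0},{"gripper":0.4,"dx":0,"dy":0,"dz":0,"wx":0,"wy":0,"wz":0},{"gripper":0.4,"dx":0,"dy":0,"dz":0,"wx":0,"wy":0,"wz":0},{"gripper":0.4,"dx":0,"dy":0,"dz":0,"wx":0,"wy":0,"wz":0},{"gripper":0.4,"dx":0,"dy":0,"dz":0,"wx":0,"wy":0,"wz":0}]' 35
python3 -c "from cell import manip;print(manip.read_state()['eef_pos'])"
```

```text
clock: 3.48
eef_pos: [533.6, -205.6, 87.4]
eef_rot: [-3.141, 0.001, 3.141]
wrist_force: [-1.2, -0.1, 7.2]
finger_gap: 61.5
finger_force: 35.0
[ 533.62409888 -205.59094913   87.38652609]
```

```bash

python3 -m inch '[{"gripper":0.4,"dx":0,"dy":0,"dz":0.015,"wx":0,"wy":0,"wz":0},{"gripper":0.4,"dx":0,"dy":0,"dz":0.045,"wx":0,"wy":0,"wz":0},{"gripper":0.4,"dx":0,"dy":0,"dz":0.08,"wx":0,"wy":0,"wz":0},{"gripper":0.4,"dx":0,"dy":0,"dz":0.115,"wx":0,"wy":0,"wz":0},{"gripper":0.4,"dx":0.0,"dy":0.01,"dz":0.14,"wx":0,"wy":0,"wz":0}]'
python3 -m inch '[{"gripper":0.4,"dx":0.005,"dy":0.025,"dz":0,"wx":0,"wy":0,"wz":0},{"gripper":0.4,"dx":0.011,"dy":0.057,"dz":0,"wx":0,"wy":0,"wz":0},{"gripper":0.4,"dx":0.018,"dy":0.092,"dz":0,"wx":0,"wy":0,"wz":0},{"gripper":0.4,"dx":0.025,"dy":0.127,"dz":0,"wx":0,"wy":0,"wz":0},{"gripper":0.4,"dx":0.032,"dy":0.162,"dz":0,"wx":0,"wy":0,"wz":0}]' >/dev/null
python3 -m inch '[{"gripper":0.4,"dx":0.007,"dy":0.035,"dz":0,"wx":0,"wy":0,"wz":0},{"gripper":0.4,"dx":0.014,"dy":0.070,"dz":0,"wx":0,"wy":0,"wz":0},{"gripper":0.4,"dx":0.021,"dy":0.105,"dz":0,"wx":0,"wy":0,"wz":0},{"gripper":0.4,"dx":0.028,"dy":0.140,"dz":0,"wx":0,"wy":0,"wz":0},{"gripper":0.4,"dx":0.035,"dy":0.175,"dz":0,"wx":0,"wy":0,"wz":0}]' >/dev/null
python3 -m inch '[{"gripper":0.4,"dx":0.007,"dy":0.035,"dz":0,"wx":0,"wy":0,"wz":0},{"gripper":0.4,"dx":0.014,"dy":0.070,"dz":0,"wx":0,"wy":0,"wz":0},{"gripper":0.4,"dx":0.021,"dy":0.103,"dz":0,"wx":0,"wy":0,"wz":0},{"gripper":0.4,"dx":0.024,"dy":0.12,"dz":0,"wx":0,"wy":0,"wz":0},{"gripper":0.4,"dx":0.025,"dy":0.129,"dz":0,"wx":0,"wy":0,"wz":0}]'
python3 -m inch '[{"gripper":0.4,"dx":0,"dy":0,"dz":-0.02,"wx":0,"wy":0,"wz":0},{"gripper":0.4,"dx":0,"dy":0,"dz":-0.05,"wx":0,"wy":0,"wz":0},{"gripper":0.4,"dx":0,"dy":0,"dz":-0.08,"wx":0,"wy":0,"wz":0},{"gripper":0.4,"dx":0,"dy":0,"dz":-0.11,"wx":0,"wy":0,"wz":0},{"gripper":0.4,"dx":0.0,"dy":0,"dz":-0.12,"wx":0,"wy":0,"wz":0}]'
```

```text
clock: 3.9
eef_pos: [533.2, -196.4, 229.3]
eef_rot: [-3.141, 0.002, 3.14]
wrist_force: [0.7, -1.1, -2.1]
finger_gap: 61.2
finger_force: 35.0
clock: 5.15
eef_pos: [624.8, 273.0, 225.3]
eef_rot: [-3.141, -0.002, -3.14]
wrist_force: [0.2, -1.0, -3.5]
finger_gap: 61.5
finger_force: 35.0
clock: 5.57
eef_pos: [623.3, 269.1, 101.4]
eef_rot: [-3.139, -0.007, 3.141]
wrist_force: [0.8, -0.3, -3.3]
finger_gap: 61.5
finger_force: 35.0
```

```bash

python3 -m inch '[{"gripper":0.4,"dx":0,"dy":0,"dz":-0.004,"wx":0,"wy":0,"wz":0},{"gripper":0.4,"dx":0,"dy":0,"dz":-0.009,"wx":0,"wy":0,"wz":0},{"gripper":0.4,"dx":0,"dy":0,"dz":-0.014,"wx":0,"wy":0,"wz":0},{"gripper":0.4,"dx":0,"dy":0,"dz":-0.017,"wx":0,"wy":0,"wz":0},{"gripper":0.4,"dx":0.0,"dy":0,"dz":-0.018,"wx":0,"wy":0,"wz":0}]'
python3 -m inch '[{"gripper":0.4,"dx":0,"dy":0,"dz":0,"wx":0,"wy":0,"wz":0},{"gripper":0.4,"dx":0,"dy":0,"dz":-0.001,"wx":0,"wy":0,"wz":0},{"gripper":0.4,"dx":0,"dy":0,"dz":-0.0015,"wx":0,"wy":0,"wz":0},{"gripper":0.4,"dx":0,"dy":0,"dz":-0.002,"wx":0,"wy":0,"wz":0},{"gripper":0.4,"dx":0.0,"dy":0,"dz":-0.002,"wx":0,"wy":0,"wz":0}]'
```

```text
clock: 5.98
eef_pos: [625.5, 270.7, 89.0]
eef_rot: [3.141, 0.001, 3.141]
wrist_force: [-0.1, -0.4, -2.3]
finger_gap: 61.8
finger_force: 35.0
clock: 6.4
eef_pos: [625.6, 270.7, 87.5]
eef_rot: [3.141, 0.001, 3.141]
wrist_force: [-1.5, -1.5, 5.9]
finger_gap: 61.0
finger_force: 35.0
```

```bash

python3 -m inch '[{"gripper":1,"dx":0,"dy":0,"dz":0,"wx":0,"wy":0,"wz":0},{"gripper":1,"dx":0,"dy":0,"dz":0,"wx":0,"wy":0,"wz":0},{"gripper":1,"dx":0,"dy":0,"dz":0,"wx":0,"wy":0,"wz":0},{"gripper":1,"dx":0,"dy":0,"dz":0,"wx":0,"wy":0,"wz":0},{"gripper":1,"dx":0,"dy":0,"dz":0,"wx":0,"wy":0,"wz":0}]' 35
python3 -m inch '[{"gripper":1,"dx":0,"dy":0,"dz":0.02,"wx":0,"wy":0,"wz":0},{"gripper":1,"dx":0,"dy":0,"dz":0.05,"wx":0,"wy":0,"wz":0},{"gripper":1,"dx":0,"dy":0,"dz":0.085,"wx":0,"wy":0,"wz":0},{"gripper":1,"dx":0,"dy":0,"dz":0.12,"wx":0,"wy":0,"wz":0},{"gripper":1,"dx":0,"dy":-0.01,"dz":0.14,"wx":0,"wy":0,"wz":0}]' 
python3 -m inch '[{"gripper":1,"dx":-0.002,"dy":-0.025,"dz":0,"wx":0,"wy":0,"wz":0},{"gripper":1,"dx":-0.004,"dy":-0.06,"dz":0,"wx":0,"wy":0,"wz":0},{"gripper":1,"dx":-0.006,"dy":-0.1,"dz":0,"wx":0,"wy":0,"wz":0},{"gripper":1,"dx":-0.008,"dy":-0.14,"dz":0,"wx":0,"wy":0,"wz":0},{"gripper":1,"dx":-0.01,"dy":-0.18,"dz":0,"wx":0,"wy":0,"wz":0}]' >/dev/null
python3 -m inch '[{"gripper":1,"dx":-0.002,"dy":-0.04,"dz":0,"wx":0,"wy":0,"wz":0},{"gripper":1,"dx":-0.004,"dy":-0.08,"dz":0,"wx":0,"wy":0,"wz":0},{"gripper":1,"dx":-0.007,"dy":-0.12,"dz":0,"wx":0,"wy":0,"wz":0},{"gripper":1,"dx":-0.01,"dy":-0.16,"dz":0,"wx":0,"wy":0,"wz":0},{"gripper":1,"dx":-0.013,"dy":-0.2,"dz":0,"wx":0,"wy":0,"wz":0}]' >/dev/null
python3 -m inch '[{"gripper":1,"dx":-0.003,"dy":-0.04,"dz":0,"wx":0,"wy":0,"wz":0},{"gripper":1,"dx":-0.006,"dy":-0.08,"dz":0,"wx":0,"wy":0,"wz":0},{"gripper":1,"dx":-0.009,"dy":-0.12,"dz":0,"wx":0,"wy":0,"wz":0},{"gripper":1,"dx":-0.011,"dy":-0.15,"dz":0,"wx":0,"wy":0,"wz":0},{"gripper":1,"dx":-0.011,"dy":-0.17,"dz":0,"wx":0,"wy":0,"wz":0}]'
python3 -c "
from h import *
a=manip.camera('side')[60:310,250:570];b=manip.camera('top')[110:250,160:460]
cv2.imwrite('pics/s2.png',cv2.copyMakeBorder(a,0,0,0,0,0));cv2.imwrite('pics/t2.png',cv2.resize(b,None,fx=2.5,fy=2.5));print(manip.read_state()['eef_pos'])"
```

```text
clock: 6.82
eef_pos: [625.1, 270.6, 86.3]
eef_rot: [-3.142, -0.0, 3.141]
wrist_force: [-0.0, -0.3, -0.1]
finger_gap: 90.8
finger_force: 0.0
clock: 7.23
eef_pos: [625.5, 262.0, 230.7]
eef_rot: [3.14, 0.004, -3.14]
wrist_force: [0.2, -0.3, 0.2]
finger_gap: 93.9
finger_force: 0.0
clock: 8.48
eef_pos: [590.3, -292.5, 226.2]
eef_rot: [-3.141, -0.0, 3.139]
wrist_force: [1.4, -0.1, -0.0]
finger_gap: 94.2
finger_force: 0.0
[ 590.42420713 -292.32132531  225.7944822 ]
```

View pics/s2.png

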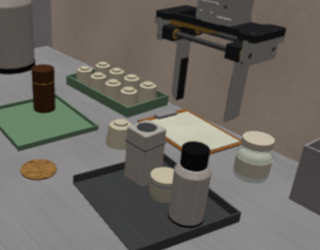

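View pics/t2.png

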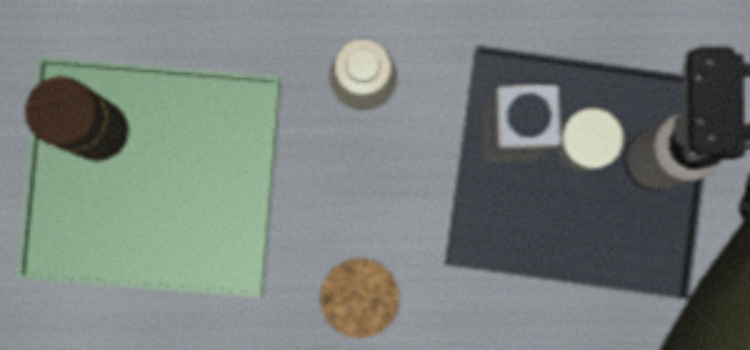

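The caddy stands on the tray (top centre at crop (62,111)), the flask cap is under the gripper, and the pot and tin haven't moved. The caddy's known position lets me check the camera bias.

```bash
python3 - <<'E'
from h import *
print(ray("top",[((62.5)/2.5-.5+160,(111.5)/2.5-.5+110)],124),ray("side",[(250+43,60+69)],124))
s=manip.read_state();print(s['eef_pos'])
E
python3 -m inch '[{"gripper":1,"dx":0,"dy":0,"dz":-0.02,"wx":0,"wy":0,"wz":0},{"gripper":1,"dx":0,"dy":0,"dz":-0.035,"wx":0,"wy":0,"wz":0},{"gripper":1,"dx":0,"dy":0,"dz":-0.045,"wx":0,"wy":0,"wz":0},{"gripper":1,"dx":0,"dy":0,"dz":-0.05,"wx":0,"wy":0,"wz":0},{"gripper":1,"dx":0,"dy":0,"dz":-0.05,"wx":0,"wy":0,"wz":0}]'
```

```text
[[626.13246666 267.16192616 124.        ]] [[621.11543834 257.38836093 124.        ]]
[ 590.42420713 -292.32132531  225.7944822 ]
clock: 9.0
eef_pos: [591.1, -288.6, 175.6]
eef_rot: [3.141, -0.001, -3.141]
wrist_force: [-0.1, -0.6, 0.3]
finger_gap: 94.1
finger_force: 0.0
```

```bash

python3 -m inch '[{"gripper":1,"dx":0,"dy":0,"dz":-0.02,"wx":0,"wy":0,"wz":0},{"gripper":1,"dx":0,"dy":0,"dz":-0.05,"wx":0,"wy":0,"wz":0},{"gripper":1,"dx":0,"dy":0,"dz":-0.08,"wx":0,"wy":0,"wz":0},{"gripper":1,"dx":0,"dy":0,"dz":-0.1,"wx":0,"wy":0,"wz":0},{"gripper":1,"dx":0,"dy":0,"dz":-0.105,"wx":0,"wy":0,"wz":0}]'
python3 -m inch '[{"gripper":0.8,"dx":0,"dy":0,"dz":0,"wx":0,"wy":0,"wz":0},{"gripper":0.74,"dx":0,"dy":0,"dz":0,"wx":0,"wy":0,"wz":0},{"gripper":0.71,"dx":0,"dy":0,"dz":0,"wx":0,"wy":0,"wz":0},{"gripper":0.71,"dx":0,"dy":0,"dz":0,"wx":0,"wy":0,"wz":0},{"gripper":0.71,"dx":0,"dy":0,"dz":0,"wx":0,"wy":0,"wz":0}]' 40
python3 -c "
from h import *
cv2.imwrite('pics/s3.png',cv2.resize(manip.camera('side')[130:300,380:520],None,fx=4,fy=4))"
```

```text
clock: 9.42
eef_pos: [590.3, -288.5, 68.7]
eef_rot: [3.14, -0.003, -3.141]
wrist_force: [0.7, 0.8, -0.8]
finger_gap: 94.0
finger_force: 0.0
clock: 9.83
eef_pos: [591.7, -289.6, 72.8]
eef_rot: [-3.141, 0.002, 3.142]
wrist_force: [-0.1, -0.4, -0.7]
finger_gap: 67.5
finger_force: 0.0
```

View pics/s3.png

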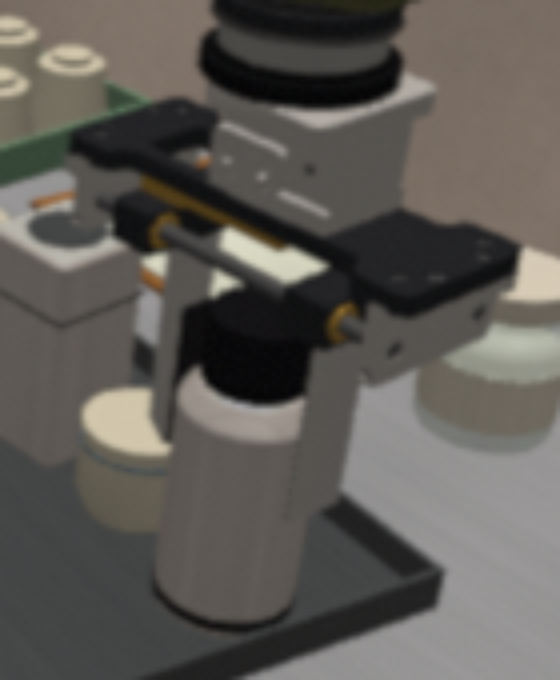

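The flask sits centrally between the fingers (body at crop (235,490)) with no contact yet. I'll grip it, then carry it to the front of the tray.

```bash

python3 -m inch '[{"gripper":0.4,"dx":0,"dy":0,"dz":0,"wx":0,"wy":0,"wz":0},{"gripper":0.4,"dx":0,"dy":0,"dz":0,"wx":0,"wy":0,"wz":0},{"gripper":0.4,"dx":0,"dy":0,"dz":0,"wx":0,"wy":0,"wz":0},{"gripper":0.4,"dx":0,"dy":0,"dz":0,"wx":0,"wy":0,"wz":0},{"gripper":0.4,"dx":0,"dy":0,"dz":0,"wx":0,"wy":0,"wz":0}]' 40
python3 -m inch '[{"gripper":0.4,"dx":0,"dy":0,"dz":0.015,"wx":0,"wy":0,"wz":0},{"gripper":0.4,"dx":0,"dy":0,"dz":0.045,"wx":0,"wy":0,"wz":0},{"gripper":0.4,"dx":0,"dy":0,"dz":0.08,"wx":0,"wy":0,"wz":0},{"gripper":0.4,"dx":0,"dy":0,"dz":0.115,"wx":0,"wy":0,"wz":0},{"gripper":0.4,"dx":0.0,"dy":0.01,"dz":0.14,"wx":0,"wy":0,"wz":0}]'
python3 -m inch '[{"gripper":0.4,"dx":-0.004,"dy":0.025,"dz":0,"wx":0,"wy":0,"wz":0},{"gripper":0.4,"dx":-0.008,"dy":0.057,"dz":0,"wx":0,"wy":0,"wz":0},{"gripper":0.4,"dx":-0.013,"dy":0.092,"dz":0,"wx":0,"wy":0,"wz":0},{"gripper":0.4,"dx":-0.018,"dy":0.127,"dz":0,"wx":0,"wy":0,"wz":0},{"gripper":0.4,"dx":-0.023,"dy":0.162,"dz":0,"wx":0,"wy":0,"wz":0}]' >/dev/null
python3 -m inch '[{"gripper":0.4,"dx":-0.005,"dy":0.037,"dz":0,"wx":0,"wy":0,"wz":0},{"gripper":0.4,"dx":-0.011,"dy":0.074,"dz":0,"wx":0,"wy":0,"wz":0},{"gripper":0.4,"dx":-0.016,"dy":0.111,"dz":0,"wx":0,"wy":0,"wz":0},{"gripper":0.4,"dx":-0.021,"dy":0.148,"dz":0,"wx":0,"wy":0,"wz":0},{"gripper":0.4,"dx":-0.026,"dy":0.185,"dz":0,"wx":0,"wy":0,"wz":0}]' >/dev/null
python3 -m inch '[{"gripper":0.4,"dx":-0.006,"dy":0.037,"dz":0,"wx":0,"wy":0,"wz":0},{"gripper":0.4,"dx":-0.012,"dy":0.074,"dz":0,"wx":0,"wy":0,"wz":0},{"gripper":0.4,"dx":-0.018,"dy":0.109,"dz":0,"wx":0,"wy":0,"wz":0},{"gripper":0.4,"dx":-0.022,"dy":0.134,"dz":0,"wx":0,"wy":0,"wz":0},{"gripper":0.4,"dx":-0.023,"dy":0.148,"dz":0,"wx":0,"wy":0,"wz":0}]'
python3 -m inch '[{"gripper":0.4,"dx":0,"dy":0,"dz":-0.02,"wx":0,"wy":0,"wz":0},{"gripper":0.4,"dx":0,"dy":0,"dz":-0.05,"wx":0,"wy":0,"wz":0},{"gripper":0.4,"dx":0,"dy":0,"dz":-0.08,"wx":0,"wy":0,"wz":0},{"gripper":0.4,"dx":0,"dy":0,"dz":-0.11,"wx":0,"wy":0,"wz":0},{"gripper":0.4,"dx":0.0,"dy":0,"dz":-0.12,"wx":0,"wy":0,"wz":0}]'
python3 -m inch '[{"gripper":0.4,"dx":0,"dy":0,"dz":-0.004,"wx":0,"wy":0,"wz":0},{"gripper":0.4,"dx":0,"dy":0,"dz":-0.009,"wx":0,"wy":0,"wz":0},{"gripper":0.4,"dx":0,"dy":0,"dz":-0.014,"wx":0,"wy":0,"wz":0},{"gripper":0.4,"dx":0,"dy":0,"dz":-0.017,"wx":0,"wy":0,"wz":0},{"gripper":0.4,"dx":0.0,"dy":0,"dz":-0.018,"wx":0,"wy":0,"wz":0}]'
python3 -m inch '[{"gripper":0.4,"dx":0,"dy":0,"dz":0,"wx":0,"wy":0,"wz":0},{"gripper":0.4,"dx":0,"dy":0,"dz":-0.001,"wx":0,"wy":0,"wz":0},{"gripper":0.4,"dx":0,"dy":0,"dz":-0.0015,"wx":0,"wy":0,"wz":0},{"gripper":0.4,"dx":0,"dy":0,"dz":-0.002,"wx":0,"wy":0,"wz":0},{"gripper":0.4,"dx":0.0,"dy":0,"dz":-0.002,"wx":0,"wy":0,"wz":0}]'
```

```text
clock: 10.3
eef_pos: [591.4, -289.3, 71.9]
eef_rot: [-3.142, 0.001, 3.142]
wrist_force: [-0.5, 2.4, 5.7]
finger_gap: 61.7
finger_force: 40.0
clock: 10.72
eef_pos: [590.9, -280.7, 213.7]
eef_rot: [-3.14, 0.001, 3.14]
wrist_force: [-0.2, 0.3, -3.5]
finger_gap: 61.5
finger_force: 40.0
clock: 11.97
eef_pos: [518.1, 218.1, 210.6]
eef_rot: [-3.141, -0.001, -3.14]
wrist_force: [-0.1, 0.0, -4.5]
finger_gap: 61.4
finger_force: 40.0
clock: 12.38
eef_pos: [517.3, 214.4, 86.8]
eef_rot: [-3.139, -0.006, 3.141]
wrist_force: [-1.5, 0.2, -5.5]
finger_gap: 61.4
finger_force: 40.0
clock: 12.8
eef_pos: [519.5, 215.7, 73.9]
eef_rot: [3.141, 0.001, 3.141]
wrist_force: [-0.2, 0.2, -5.3]
finger_gap: 61.7
finger_force: 40.0
clock: 13.22
eef_pos: [519.4, 215.7, 71.9]
eef_rot: [3.141, 0.001, 3.142]
wrist_force: [-0.9, -0.2, 0.0]
finger_gap: 61.7
finger_force: 40.0
```

```bash

python3 -m inch '[{"gripper":1,"dx":0,"dy":0,"dz":0,"wx":0,"wy":0,"wz":0},{"gripper":1,"dx":0,"dy":0,"dz":0,"wx":0,"wy":0,"wz":0},{"gripper":1,"dx":0,"dy":0,"dz":0,"wx":0,"wy":0,"wz":0},{"gripper":1,"dx":0,"dy":0,"dz":0,"wx":0,"wy":0,"wz":0},{"gripper":1,"dx":0,"dy":0,"dz":0,"wx":0,"wy":0,"wz":0}]' 35
python3 -m inch '[{"gripper":1,"dx":0,"dy":0,"dz":0.02,"wx":0,"wy":0,"wz":0},{"gripper":1,"dx":0,"dy":0,"dz":0.05,"wx":0,"wy":0,"wz":0},{"gripper":1,"dx":0,"dy":0,"dz":0.085,"wx":0,"wy":0,"wz":0},{"gripper":1,"dx":0,"dy":0,"dz":0.12,"wx":0,"wy":0,"wz":0},{"gripper":1,"dx":0,"dy":-0.01,"dz":0.14,"wx":0,"wy":0,"wz":0}]' >/dev/null
python3 -m inch '[{"gripper":1,"dx":0.008,"dy":-0.025,"dz":0,"wx":0,"wy":0,"wz":0},{"gripper":1,"dx":0.018,"dy":-0.06,"dz":0,"wx":0,"wy":0,"wz":0},{"gripper":1,"dx":0.028,"dy":-0.098,"dz":0,"wx":0,"wy":0,"wz":0},{"gripper":1,"dx":0.038,"dy":-0.136,"dz":0,"wx":0,"wy":0,"wz":0},{"gripper":1,"dx":0.049,"dy":-0.174,"dz":0,"wx":0,"wy":0,"wz":0}]' >/dev/null
python3 -m inch '[{"gripper":1,"dx":0.01,"dy":-0.038,"dz":0,"wx":0,"wy":0,"wz":0},{"gripper":1,"dx":0.021,"dy":-0.076,"dz":0,"wx":0,"wy":0,"wz":0},{"gripper":1,"dx":0.032,"dy":-0.114,"dz":0,"wx":0,"wy":0,"wz":0},{"gripper":1,"dx":0.043,"dy":-0.15,"dz":0,"wx":0,"wy":0,"wz":0},{"gripper":1,"dx":0.051,"dy":-0.176,"dz":0,"wx":0,"wy":0,"wz":0}]' >/dev/null
python3 -m inch '[{"gripper":1,"dx":0,"dy":0,"dz":-0.01,"wx":0,"wy":0,"wz":0},{"gripper":1,"dx":0,"dy":0,"dz":-0.02,"wx":0,"wy":0,"wz":0},{"gripper":1,"dx":0,"dy":0,"dz":-0.04,"wx":0,"wy":0,"wz":0},{"gripper":1,"dx":0,"dy":0,"dz":-0.06,"wx":0,"wy":0,"wz":0},{"gripper":1,"dx":0,"dy":0,"dz":-0.06,"wx":0,"wy":0,"wz":0}]'
python3 -c "
from h import *
cv2.imwrite('pics/s4.png',cv2.resize(manip.camera('side')[80:300,240:520],None,fx=2.5,fy=2.5))"
```

```text
clock: 13.63
eef_pos: [519.3, 215.7, 71.5]
eef_rot: [3.142, 0.0, 3.141]
wrist_force: [0.3, 0.2, -0.6]
finger_gap: 91.5
finger_force: 0.0
clock: 15.3
eef_pos: [617.4, -142.7, 146.9]
eef_rot: [3.14, -0.006, -3.141]
wrist_force: [-1.2, -0.2, -0.4]
finger_gap: 94.2
finger_force: 0.0
```

View pics/s4.png

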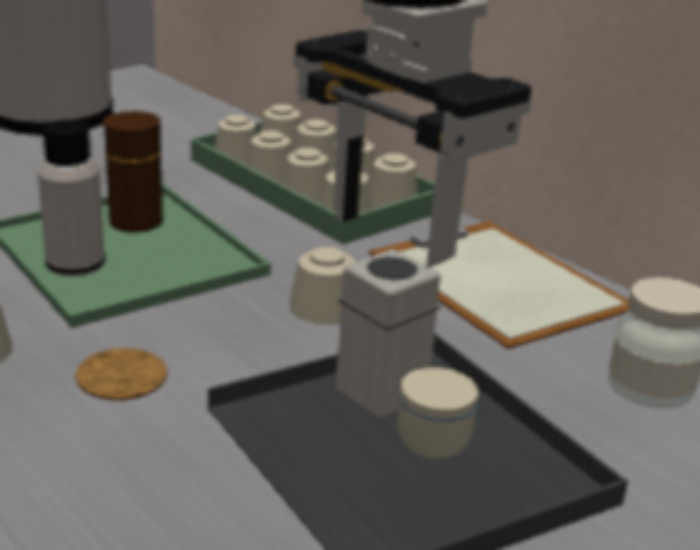

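Flask and caddy both stand on the tray, and the fingers are just above the tin (top at crop (392,268)). Next I grip the tin and carry it over.

```bash

python3 -m inch '[{"gripper":1,"dx":0,"dy":0,"dz":-0.015,"wx":0,"wy":0,"wz":0},{"gripper":1,"dx":0,"dy":0,"dz":-0.035,"wx":0,"wy":0,"wz":0},{"gripper":1,"dx":0,"dy":0,"dz":-0.06,"wx":0,"wy":0,"wz":0},{"gripper":1,"dx":0,"dy":0,"dz":-0.078,"wx":0,"wy":0,"wz":0},{"gripper":1,"dx":0,"dy":0,"dz":-0.08,"wx":0,"wy":0,"wz":0}]'
python3 -m inch '[{"gripper":0.8,"dx":0,"dy":0,"dz":0,"wx":0,"wy":0,"wz":0},{"gripper":0.7,"dx":0,"dy":0,"dz":0,"wx":0,"wy":0,"wz":0},{"gripper":0.65,"dx":0,"dy":0,"dz":0,"wx":0,"wy":0,"wz":0},{"gripper":0.6,"dx":0,"dy":0,"dz":0,"wx":0,"wy":0,"wz":0},{"gripper":0.5,"dx":0,"dy":0,"dz":0,"wx":0,"wy":0,"wz":0}]' 35
python3 -m inch '[{"gripper":0.4,"dx":0,"dy":0,"dz":0,"wx":0,"wy":0,"wz":0},{"gripper":0.4,"dx":0,"dy":0,"dz":0,"wx":0,"wy":0,"wz":0},{"gripper":0.4,"dx":0,"dy":0,"dz":0,"wx":0,"wy":0,"wz":0},{"gripper":0.4,"dx":0,"dy":0,"dz":0,"wx":0,"wy":0,"wz":0},{"gripper":0.4,"dx":0,"dy":0,"dz":0,"wx":0,"wy":0,"wz":0}]' 35
```

```text
clock: 15.77
eef_pos: [618.2, -143.3, 69.3]
eef_rot: [3.14, -0.003, -3.141]
wrist_force: [-1.1, 0.0, -1.1]
finger_gap: 94.1
finger_force: 0.0
clock: 16.18
eef_pos: [619.6, -144.4, 72.5]
eef_rot: [-3.141, 0.001, 3.141]
wrist_force: [0.4, -0.1, -0.3]
finger_gap: 64.4
finger_force: 0.0
clock: 16.6
eef_pos: [619.4, -144.4, 72.0]
eef_rot: [-3.141, 0.001, 3.141]
wrist_force: [-1.9, 1.1, 5.4]
finger_gap: 56.0
finger_force: 34.9
```

```bash

python3 -m inch '[{"gripper":0.4,"dx":0,"dy":0,"dz":0.01,"wx":0,"wy":0,"wz":0},{"gripper":0.4,"dx":0,"dy":0,"dz":0.03,"wx":0,"wy":0,"wz":0},{"gripper":0.4,"dx":0,"dy":0,"dz":0.055,"wx":0,"wy":0,"wz":0},{"gripper":0.4,"dx":0,"dy":0,"dz":0.085,"wx":0,"wy":0,"wz":0},{"gripper":0.4,"dx":0.0,"dy":0.01,"dz":0.1,"wx":0,"wy":0,"wz":0}]'
python3 -m inch '[{"gripper":0.4,"dx":0,"dy":0.02,"dz":0,"wx":0,"wy":0,"wz":0},{"gripper":0.4,"dx":0,"dy":0.05,"dz":0,"wx":0,"wy":0,"wz":0},{"gripper":0.4,"dx":0,"dy":0.082,"dz":0,"wx":0,"wy":0,"wz":0},{"gripper":0.4,"dx":0,"dy":0.116,"dz":0,"wx":0,"wy":0,"wz":0},{"gripper":0.4,"dx":0,"dy":0.15,"dz":0,"wx":0,"wy":0,"wz":0}]' >/dev/null
python3 -m inch '[{"gripper":0.4,"dx":0,"dy":0.034,"dz":0,"wx":0,"wy":0,"wz":0},{"gripper":0.4,"dx":0,"dy":0.068,"dz":0,"wx":0,"wy":0,"wz":0},{"gripper":0.4,"dx":0,"dy":0.102,"dz":0,"wx":0,"wy":0,"wz":0},{"gripper":0.4,"dx":0,"dy":0.129,"dz":0,"wx":0,"wy":0,"wz":0},{"gripper":0.4,"dx":0,"dy":0.141,"dz":0,"wx":0,"wy":0,"wz":0}]'
python3 -m inch '[{"gripper":0.4,"dx":0,"dy":0,"dz":-0.01,"wx":0,"wy":0,"wz":0},{"gripper":0.4,"dx":0,"dy":0,"dz":-0.03,"wx":0,"wy":0,"wz":0},{"gripper":0.4,"dx":0,"dy":0,"dz":-0.05,"wx":0,"wy":0,"wz":0},{"gripper":0.4,"dx":0,"dy":0,"dz":-0.07,"wx":0,"wy":0,"wz":0},{"gripper":0.4,"dx":0.0,"dy":0,"dz":-0.08,"wx":0,"wy":0,"wz":0}]' >/dev/null
python3 -m inch '[{"gripper":0.4,"dx":0,"dy":0,"dz":-0.004,"wx":0,"wy":0,"wz":0},{"gripper":0.4,"dx":0,"dy":0,"dz":-0.009,"wx":0,"wy":0,"wz":0},{"gripper":0.4,"dx":0,"dy":0,"dz":-0.014,"wx":0,"wy":0,"wz":0},{"gripper":0.4,"dx":0,"dy":0,"dz":-0.017,"wx":0,"wy":0,"wz":0},{"gripper":0.4,"dx":0.0,"dy":0,"dz":-0.018,"wx":0,"wy":0,"wz":0}]'
python3 -m inch '[{"gripper":0.4,"dx":0,"dy":0,"dz":0,"wx":0,"wy":0,"wz":0},{"gripper":0.4,"dx":0,"dy":0,"dz":-0.001,"wx":0,"wy":0,"wz":0},{"gripper":0.4,"dx":0,"dy":0,"dz":-0.0015,"wx":0,"wy":0,"wz":0},{"gripper":0.4,"dx":0,"dy":0,"dz":-0.002,"wx":0,"wy":0,"wz":0},{"gripper":0.4,"dx":0.0,"dy":0,"dz":-0.002,"wx":0,"wy":0,"wz":0}]'
```

```text
clock: 17.02
eef_pos: [619.6, -135.8, 175.1]
eef_rot: [-3.14, 0.003, 3.14]
wrist_force: [-0.2, -0.6, -2.4]
finger_gap: 56.2
finger_force: 34.9
clock: 17.85
eef_pos: [618.5, 159.9, 171.4]
eef_rot: [3.141, -0.001, -3.139]
wrist_force: [0.1, 0.3, -3.5]
finger_gap: 56.1
finger_force: 34.9
clock: 18.68
eef_pos: [619.3, 156.6, 73.5]
eef_rot: [3.142, 0.0, 3.141]
wrist_force: [-0.4, -0.3, -3.5]
finger_gap: 55.8
finger_force: 34.9
clock: 19.1
eef_pos: [619.4, 156.7, 72.0]
eef_rot: [3.141, 0.001, 3.142]
wrist_force: [-1.1, 0.2, 1.0]
finger_gap: 55.8
finger_force: 34.9
```

```bash

python3 -m inch '[{"gripper":1,"dx":0,"dy":0,"dz":0,"wx":0,"wy":0,"wz":0},{"gripper":1,"dx":0,"dy":0,"dz":0,"wx":0,"wy":0,"wz":0},{"gripper":1,"dx":0,"dy":0,"dz":0,"wx":0,"wy":0,"wz":0},{"gripper":1,"dx":0,"dy":0,"dz":0,"wx":0,"wy":0,"wz":0},{"gripper":1,"dx":0,"dy":0,"dz":0,"wx":0,"wy":0,"wz":0}]' 30
python3 -m inch '[{"gripper":1,"dx":0,"dy":0,"dz":0.02,"wx":0,"wy":0,"wz":0},{"gripper":1,"dx":0,"dy":0,"dz":0.05,"wx":0,"wy":0,"wz":0},{"gripper":1,"dx":0,"dy":0,"dz":0.085,"wx":0,"wy":0,"wz":0},{"gripper":1,"dx":0,"dy":0,"dz":0.105,"wx":0,"wy":0,"wz":0},{"gripper":1,"dx":0,"dy":0,"dz":0.11,"wx":0,"wy":0,"wz":0}]'
python3 -c "
from h import *
from scipy.optimize import least_squares
t=manip.camera('top');s=manip.camera('side');cv2.imwrite('pics/t5.png',t);cv2.imwrite('pics/s5.png',cv2.resize(s[80:300,240:520],None,fx=2.5,fy=2.5))
def blob(im,r,th=130):
    x0,y0,x1,y1=r;m=cv2.inRange(cv2.cvtColor(im[y0:y1,x0:x1],cv2.COLOR_BGR2GRAY),th,255);c=max(cv2.findContours(m,0,1)[0],key=cv2.contourArea);e=cv2.fitEllipse(c);return np.array(e[0])+(x0,y0),e[1]
p,sz=blob(t,(375,145,420,190));print(p,sz,ray('top',[p],54))
k=cv2.inRange(cv2.cvtColor(t,cv2.COLOR_BGR2HSV),(5,90,60),(25,255,255))[205:255,275:335];c=max(cv2.findContours(k,0,1)[0],key=cv2.contourArea);e=cv2.fitEllipse(c);print(e[1],ray('top',[np.array(e[0])+(275,205)],5))
print(proj('top',[[519.4,215.7,154],[619.4,156.7,122]]), proj('side',[[609,-216,54],[457,9,5],[519.4,215.7,154],[625.5,270.7,124]]))
"
```

```text
clock: 19.52
eef_pos: [619.2, 156.6, 71.5]
eef_rot: [3.142, 0.0, 3.141]
wrist_force: [0.3, 0.8, -0.7]
finger_gap: 85.7
finger_force: 0.0
clock: 19.93
eef_pos: [620.5, 156.9, 185.9]
eef_rot: [3.14, 0.006, 3.141]
wrist_force: [0.3, -0.3, -0.1]
finger_gap: 93.7
finger_force: 0.0
[396.60803986 164.85513878] (23.40550994873047, 23.483983993530273) [[ 609.39070595 -215.09673068   54.        ]]
(29.493202209472656, 29.86847686767578) [[457.48786791   9.2255962    5.        ]]
[[204.24254689 201.93914582]
 [235.30609554 157.06891902]] [[415.14514031 234.5356807 ]
 [288.09431476 227.99930056]
 [265.02729274 130.20619589]
 [291.88090225 127.2838984 ]]
```

View pics/s5.png

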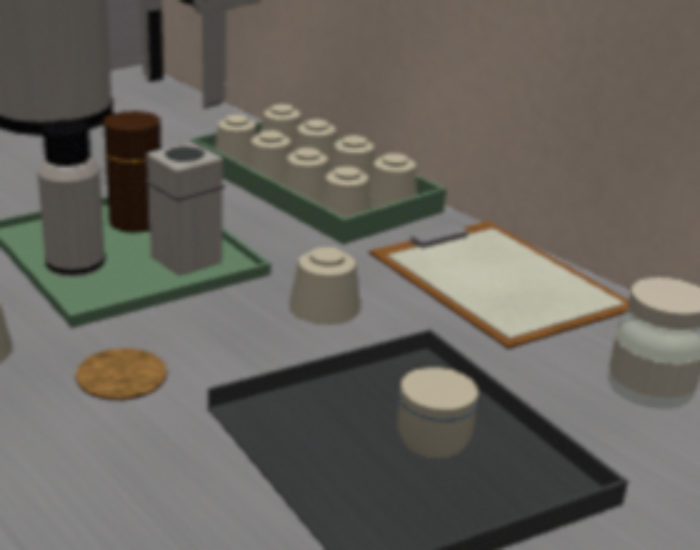

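All three stand upright on the tray. The pot's top is at crop (439,389), within 1 px of my estimate, and the coaster is at (122,373). Now the pot.

```bash

python3 -m inch '[{"gripper":1,"dx":-0.001,"dy":-0.03,"dz":0,"wx":0,"wy":0,"wz":0},{"gripper":1,"dx":-0.002,"dy":-0.068,"dz":0,"wx":0,"wy":0,"wz":0},{"gripper":1,"dx":-0.003,"dy":-0.108,"dz":0,"wx":0,"wy":0,"wz":0},{"gripper":1,"dx":-0.004,"dy":-0.148,"dz":0,"wx":0,"wy":0,"wz":0},{"gripper":1,"dx":-0.005,"dy":-0.188,"dz":0,"wx":0,"wy":0,"wz":0}]' >/dev/null
python3 -m inch '[{"gripper":1,"dx":-0.001,"dy":-0.04,"dz":0,"wx":0,"wy":0,"wz":0},{"gripper":1,"dx":-0.002,"dy":-0.08,"dz":0,"wx":0,"wy":0,"wz":0},{"gripper":1,"dx":-0.003,"dy":-0.12,"dz":0,"wx":0,"wy":0,"wz":0},{"gripper":1,"dx":-0.004,"dy":-0.155,"dz":0,"wx":0,"wy":0,"wz":0},{"gripper":1,"dx":-0.005,"dy":-0.184,"dz":0,"wx":0,"wy":0,"wz":0}]' >/dev/null
python3 -m inch '[{"gripper":1,"dx":0,"dy":0,"dz":-0.01,"wx":0,"wy":0,"wz":0},{"gripper":1,"dx":0,"dy":0,"dz":-0.04,"wx":0,"wy":0,"wz":0},{"gripper":1,"dx":0,"dy":0,"dz":-0.07,"wx":0,"wy":0,"wz":0},{"gripper":1,"dx":0,"dy":0,"dz":-0.09,"wx":0,"wy":0,"wz":0},{"gripper":1,"dx":0,"dy":0,"dz":-0.1,"wx":0,"wy":0,"wz":0}]'
python3 -m inch '[{"gripper":1,"dx":0,"dy":0,"dz":-0.015,"wx":0,"wy":0,"wz":0},{"gripper":1,"dx":0,"dy":0,"dz":-0.03,"wx":0,"wy":0,"wz":0},{"gripper":1,"dx":0,"dy":0,"dz":-0.045,"wx":0,"wy":0,"wz":0},{"gripper":1,"dx":0,"dy":0,"dz":-0.057,"wx":0,"wy":0,"wz":0},{"gripper":1,"dx":0,"dy":0,"dz":-0.06,"wx":0,"wy":0,"wz":0}]'
python3 -m inch '[{"gripper":0.8,"dx":0,"dy":0,"dz":0,"wx":0,"wy":0,"wz":0},{"gripper":0.7,"dx":0,"dy":0,"dz":0,"wx":0,"wy":0,"wz":0},{"gripper":0.65,"dx":0,"dy":0,"dz":0,"wx":0,"wy":0,"wz":0},{"gripper":0.6,"dx":0,"dy":0,"dz":0,"wx":0,"wy":0,"wz":0},{"gripper":0.5,"dx":0,"dy":0,"dz":0,"wx":0,"wy":0,"wz":0}]' 30
python3 -m inch '[{"gripper":0.4,"dx":0,"dy":0,"dz":0,"wx":0,"wy":0,"wz":0},{"gripper":0.4,"dx":0,"dy":0,"dz":0,"wx":0,"wy":0,"wz":0},{"gripper":0.4,"dx":0,"dy":0,"dz":0,"wx":0,"wy":0,"wz":0},{"gripper":0.4,"dx":0,"dy":0,"dz":0,"wx":0,"wy":0,"wz":0},{"gripper":0.4,"dx":0,"dy":0,"dz":0,"wx":0,"wy":0,"wz":0}]' 30
```

```text
clock: 21.28
eef_pos: [607.2, -214.1, 76.3]
eef_rot: [3.139, -0.006, -3.142]
wrist_force: [-0.3, -0.3, 0.9]
finger_gap: 93.9
finger_force: 0.0
clock: 21.7
eef_pos: [608.2, -214.6, 18.9]
eef_rot: [3.14, -0.003, -3.141]
wrist_force: [-0.5, -0.6, 0.4]
finger_gap: 93.7
finger_force: 0.0
clock: 22.12
eef_pos: [609.5, -215.5, 22.1]
eef_rot: [-3.141, 0.001, 3.141]
wrist_force: [0.1, -0.5, 1.0]
finger_gap: 63.6
finger_force: 0.0
clock: 22.53
eef_pos: [609.4, -215.4, 21.9]
eef_rot: [-3.141, 0.001, 3.141]
wrist_force: [-1.2, 0.2, 5.0]
finger_gap: 57.6
finger_force: 30.0
```

```bash

python3 -m inch '[{"gripper":0.4,"dx":0,"dy":0,"dz":0.01,"wx":0,"wy":0,"wz":0},{"gripper":0.4,"dx":0,"dy":0,"dz":0.03,"wx":0,"wy":0,"wz":0},{"gripper":0.4,"dx":0,"dy":0,"dz":0.055,"wx":0,"wy":0,"wz":0},{"gripper":0.4,"dx":0,"dy":0,"dz":0.08,"wx":0,"wy":0,"wz":0},{"gripper":0.4,"dx":0.0,"dy":0,"dz":0.09,"wx":0,"wy":0,"wz":0}]'
python3 -m inch '[{"gripper":0.4,"dx":-0.012,"dy":0.016,"dz":0,"wx":0,"wy":0,"wz":0},{"gripper":0.4,"dx":-0.027,"dy":0.038,"dz":0,"wx":0,"wy":0,"wz":0},{"gripper":0.4,"dx":-0.044,"dy":0.063,"dz":0,"wx":0,"wy":0,"wz":0},{"gripper":0.4,"dx":-0.061,"dy":0.088,"dz":0,"wx":0,"wy":0,"wz":0},{"gripper":0.4,"dx":-0.078,"dy":0.113,"dz":0,"wx":0,"wy":0,"wz":0}]' >/dev/null
python3 -m inch '[{"gripper":0.4,"dx":-0.017,"dy":0.025,"dz":0,"wx":0,"wy":0,"wz":0},{"gripper":0.4,"dx":-0.034,"dy":0.05,"dz":0,"wx":0,"wy":0,"wz":0},{"gripper":0.4,"dx":-0.051,"dy":0.075,"dz":0,"wx":0,"wy":0,"wz":0},{"gripper":0.4,"dx":-0.066,"dy":0.1,"dz":0,"wx":0,"wy":0,"wz":0},{"gripper":0.4,"dx":-0.074,"dy":0.111,"dz":0,"wx":0,"wy":0,"wz":0}]'
python3 -m inch '[{"gripper":0.4,"dx":0,"dy":0,"dz":-0.01,"wx":0,"wy":0,"wz":0},{"gripper":0.4,"dx":0,"dy":0,"dz":-0.025,"wx":0,"wy":0,"wz":0},{"gripper":0.4,"dx":0,"dy":0,"dz":-0.045,"wx":0,"wy":0,"wz":0},{"gripper":0.4,"dx":0,"dy":0,"dz":-0.06,"wx":0,"wy":0,"wz":0},{"gripper":0.4,"dx":0.0,"dy":0,"dz":-0.07,"wx":0,"wy":0,"wz":0}]' >/dev/null
python3 -m inch '[{"gripper":0.4,"dx":0,"dy":0,"dz":-0.004,"wx":0,"wy":0,"wz":0},{"gripper":0.4,"dx":0,"dy":0,"dz":-0.009,"wx":0,"wy":0,"wz":0},{"gripper":0.4,"dx":0,"dy":0,"dz":-0.013,"wx":0,"wy":0,"wz":0},{"gripper":0.4,"dx":0,"dy":0,"dz":-0.016,"wx":0,"wy":0,"wz":0},{"gripper":0.4,"dx":0.0,"dy":0,"dz":-0.017,"wx":0,"wy":0,"wz":0}]'
python3 -m inch '[{"gripper":0.4,"dx":0,"dy":0,"dz":0,"wx":0,"wy":0,"wz":0},{"gripper":0.4,"dx":0,"dy":0,"dz":-0.001,"wx":0,"wy":0,"wz":0},{"gripper":0.4,"dx":0,"dy":0,"dz":-0.0015,"wx":0,"wy":0,"wz":0},{"gripper":0.4,"dx":0,"dy":0,"dz":-0.002,"wx":0,"wy":0,"wz":0},{"gripper":0.4,"dx":0.0,"dy":0,"dz":-0.002,"wx":0,"wy":0,"wz":0}]'
```

```text
clock: 22.95
eef_pos: [610.1, -215.7, 115.2]
eef_rot: [-3.14, 0.004, 3.142]
wrist_force: [0.9, -0.1, -2.0]
finger_gap: 57.3
finger_force: 30.0
clock: 23.78
eef_pos: [455.4, 10.6, 111.1]
eef_rot: [3.141, -0.001, -3.141]
wrist_force: [-0.5, -0.5, -1.4]
finger_gap: 57.4
finger_force: 30.0
clock: 24.62
eef_pos: [457.3, 8.5, 24.4]
eef_rot: [-3.142, 0.0, 3.141]
wrist_force: [-0.1, -0.7, -1.2]
finger_gap: 57.0
finger_force: 30.0
clock: 25.03
eef_pos: [457.4, 8.6, 22.8]
eef_rot: [-3.142, 0.0, 3.142]
wrist_force: [-2.6, 1.0, 4.0]
finger_gap: 57.1
finger_force: 30.0
```

```bash

python3 -m inch '[{"gripper":1,"dx":0,"dy":0,"dz":0,"wx":0,"wy":0,"wz":0},{"gripper":1,"dx":0,"dy":0,"dz":0,"wx":0,"wy":0,"wz":0},{"gripper":1,"dx":0,"dy":0,"dz":0,"wx":0,"wy":0,"wz":0},{"gripper":1,"dx":0,"dy":0,"dz":0,"wx":0,"wy":0,"wz":0},{"gripper":1,"dx":0,"dy":0,"dz":0,"wx":0,"wy":0,"wz":0}]' 35
python3 -m inch '[{"gripper":1,"dx":0,"dy":0,"dz":0.02,"wx":0,"wy":0,"wz":0},{"gripper":1,"dx":0,"dy":0,"dz":0.06,"wx":0,"wy":0,"wz":0},{"gripper":1,"dx":0,"dy":0,"dz":0.1,"wx":0,"wy":0,"wz":0},{"gripper":1,"dx":0,"dy":0,"dz":0.14,"wx":0,"wy":0,"wz":0},{"gripper":1,"dx":0,"dy":0,"dz":0.175,"wx":0,"wy":0,"wz":0}]' 
python3 -m inch '[{"gripper":1,"dx":0.02,"dy":0.018,"dz":0,"wx":0,"wy":0,"wz":0},{"gripper":1,"dx":0.04,"dy":0.036,"dz":0,"wx":0,"wy":0,"wz":0},{"gripper":1,"dx":0.06,"dy":0.055,"dz":0,"wx":0,"wy":0,"wz":0},{"gripper":1,"dx":0.08,"dy":0.074,"dz":0,"wx":0,"wy":0,"wz":0},{"gripper":1,"dx":0.1,"dy":0.092,"dz":0,"wx":0,"wy":0,"wz":0}]' >/dev/null
python3 -m inch '[{"gripper":1,"dx":0.02,"dy":0.018,"dz":0,"wx":0,"wy":0,"wz":0},{"gripper":1,"dx":0.04,"dy":0.036,"dz":0,"wx":0,"wy":0,"wz":0},{"gripper":1,"dx":0.055,"dy":0.05,"dz":0,"wx":0,"wy":0,"wz":0},{"gripper":1,"dx":0.062,"dy":0.056,"dz":0,"wx":0,"wy":0,"wz":0},{"gripper":1,"dx":0.062,"dy":0.056,"dz":0,"wx":0,"wy":0,"wz":0}]'
python3 -c "
from h import *
cv2.imwrite('pics/t6.png',manip.camera('top'));cv2.imwrite('pics/s6.png',cv2.resize(manip.camera('side')[60:300,200:480],None,fx=2.2,fy=2.2))
print(proj('top',[[457,9,55],[457,9,5]]))"
```

```text
clock: 25.45
eef_pos: [457.2, 8.6, 22.4]
eef_rot: [-3.142, 0.0, 3.141]
wrist_force: [0.7, 0.1, -0.7]
finger_gap: 86.9
finger_force: 0.0
clock: 25.87
eef_pos: [457.1, 8.7, 200.1]
eef_rot: [-3.142, 0.001, 3.142]
wrist_force: [0.8, 0.4, -0.3]
finger_gap: 93.8
finger_force: 0.0
clock: 26.7
eef_pos: [619.8, 157.8, 196.5]
eef_rot: [-3.141, -0.001, -3.14]
wrist_force: [-0.7, -0.6, -0.5]
finger_gap: 94.0
finger_force: 0.0
[[303.26646579 229.51742568]
 [303.54176891 228.98628082]]
```

View pics/s6.png

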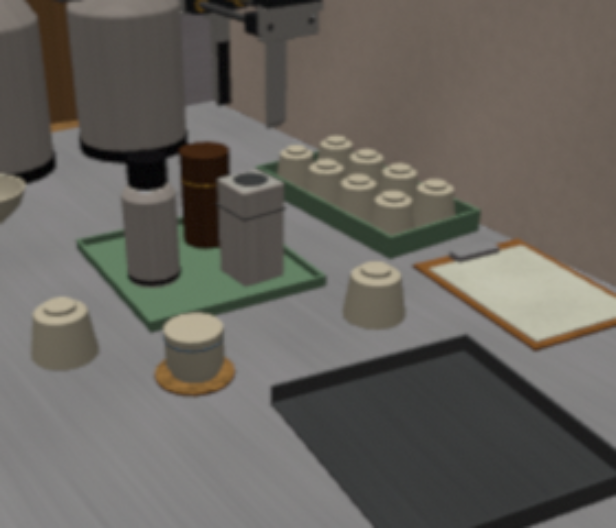

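View pics/t6.png

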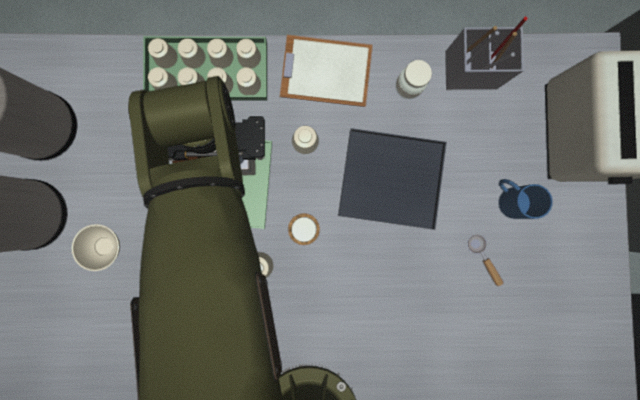

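The pot stands centred on the coaster, at (304,229) in the top view, with an even cork rim around it. Cups and containers are in place. Now I return the tin.

```bash

python3 -m inch '[{"gripper":1,"dx":0,"dy":0,"dz":-0.02,"wx":0,"wy":0,"wz":0},{"gripper":1,"dx":0,"dy":0,"dz":-0.055,"wx":0,"wy":0,"wz":0},{"gripper":1,"dx":0,"dy":0,"dz":-0.09,"wx":0,"wy":0,"wz":0},{"gripper":1,"dx":0,"dy":0,"dz":-0.115,"wx":0,"wy":0,"wz":0},{"gripper":1,"dx":0,"dy":0,"dz":-0.125,"wx":0,"wy":0,"wz":0}]'
python3 -m inch '[{"gripper":0.8,"dx":0,"dy":0,"dz":0,"wx":0,"wy":0,"wz":0},{"gripper":0.7,"dx":0,"dy":0,"dz":0,"wx":0,"wy":0,"wz":0},{"gripper":0.65,"dx":0,"dy":0,"dz":0,"wx":0,"wy":0,"wz":0},{"gripper":0.6,"dx":0,"dy":0,"dz":0,"wx":0,"wy":0,"wz":0},{"gripper":0.5,"dx":0,"dy":0,"dz":0,"wx":0,"wy":0,"wz":0}]' 35
python3 -m inch '[{"gripper":0.4,"dx":0,"dy":0,"dz":0,"wx":0,"wy":0,"wz":0},{"gripper":0.4,"dx":0,"dy":0,"dz":0,"wx":0,"wy":0,"wz":0},{"gripper":0.4,"dx":0,"dy":0,"dz":0,"wx":0,"wy":0,"wz":0},{"gripper":0.4,"dx":0,"dy":0,"dz":0,"wx":0,"wy":0,"wz":0},{"gripper":0.4,"dx":0,"dy":0,"dz":0,"wx":0,"wy":0,"wz":0}]' 35
python3 -m inch '[{"gripper":0.4,"dx":0,"dy":0,"dz":0.01,"wx":0,"wy":0,"wz":0},{"gripper":0.4,"dx":0,"dy":0,"dz":0.03,"wx":0,"wy":0,"wz":0},{"gripper":0.4,"dx":0,"dy":0,"dz":0.055,"wx":0,"wy":0,"wz":0},{"gripper":0.4,"dx":0,"dy":0,"dz":0.085,"wx":0,"wy":0,"wz":0},{"gripper":0.4,"dx":0.0,"dy":-0.01,"dz":0.1,"wx":0,"wy":0,"wz":0}]' >/dev/null
python3 -m inch '[{"gripper":0.4,"dx":0,"dy":-0.02,"dz":0,"wx":0,"wy":0,"wz":0},{"gripper":0.4,"dx":0,"dy":-0.05,"dz":0,"wx":0,"wy":0,"wz":0},{"gripper":0.4,"dx":0,"dy":-0.082,"dz":0,"wx":0,"wy":0,"wz":0},{"gripper":0.4,"dx":0,"dy":-0.116,"dz":0,"wx":0,"wy":0,"wz":0},{"gripper":0.4,"dx":0,"dy":-0.15,"dz":0,"wx":0,"wy":0,"wz":0}]' >/dev/null
python3 -m inch '[{"gripper":0.4,"dx":0,"dy":-0.034,"dz":0,"wx":0,"wy":0,"wz":0},{"gripper":0.4,"dx":0,"dy":-0.068,"dz":0,"wx":0,"wy":0,"wz":0},{"gripper":0.4,"dx":0,"dy":-0.102,"dz":0,"wx":0,"wy":0,"wz":0},{"gripper":0.4,"dx":0,"dy":-0.129,"dz":0,"wx":0,"wy":0,"wz":0},{"gripper":0.4,"dx":0,"dy":-0.141,"dz":0,"wx":0,"wy":0,"wz":0}]'
python3 -m inch '[{"gripper":0.4,"dx":0,"dy":0,"dz":-0.01,"wx":0,"wy":0,"wz":0},{"gripper":0.4,"dx":0,"dy":0,"dz":-0.03,"wx":0,"wy":0,"wz":0},{"gripper":0.4,"dx":0,"dy":0,"dz":-0.05,"wx":0,"wy":0,"wz":0},{"gripper":0.4,"dx":0,"dy":0,"dz":-0.07,"wx":0,"wy":0,"wz":0},{"gripper":0.4,"dx":0.0,"dy":0,"dz":-0.08,"wx":0,"wy":0,"wz":0}]' >/dev/null
python3 -m inch '[{"gripper":0.4,"dx":0,"dy":0,"dz":-0.004,"wx":0,"wy":0,"wz":0},{"gripper":0.4,"dx":0,"dy":0,"dz":-0.009,"wx":0,"wy":0,"wz":0},{"gripper":0.4,"dx":0,"dy":0,"dz":-0.014,"wx":0,"wy":0,"wz":0},{"gripper":0.4,"dx":0,"dy":0,"dz":-0.017,"wx":0,"wy":0,"wz":0},{"gripper":0.4,"dx":0.0,"dy":0,"dz":-0.018,"wx":0,"wy":0,"wz":0}]'
```

```text
clock: 27.22
eef_pos: [617.1, 155.6, 68.9]
eef_rot: [-3.141, -0.005, 3.141]
wrist_force: [-0.5, -0.7, -0.5]
finger_gap: 93.8
finger_force: 0.0
clock: 27.63
eef_pos: [619.8, 156.7, 74.0]
eef_rot: [3.141, 0.002, 3.141]
wrist_force: [0.2, 0.6, 0.4]
finger_gap: 64.0
finger_force: 0.0
clock: 28.05
eef_pos: [619.5, 156.7, 73.3]
eef_rot: [3.141, 0.001, 3.142]
wrist_force: [-1.2, -0.9, 6.0]
finger_gap: 56.0
finger_force: 34.9
clock: 29.3
eef_pos: [618.5, -147.7, 172.4]
eef_rot: [-3.141, -0.001, 3.139]
wrist_force: [-0.9, -0.3, -4.0]
finger_gap: 55.9
finger_force: 34.9
clock: 30.13
eef_pos: [619.3, -144.3, 74.5]
eef_rot: [-3.142, 0.0, 3.141]
wrist_force: [0.7, 0.1, -3.3]
finger_gap: 56.3
finger_force: 34.9
```

```bash

python3 -m inch '[{"gripper":0.4,"dx":0,"dy":0,"dz":0,"wx":0,"wy":0,"wz":0},{"gripper":0.4,"dx":0,"dy":0,"dz":-0.001,"wx":0,"wy":0,"wz":0},{"gripper":0.4,"dx":0,"dy":0,"dz":-0.0015,"wx":0,"wy":0,"wz":0},{"gripper":0.4,"dx":0,"dy":0,"dz":-0.0015,"wx":0,"wy":0,"wz":0},{"gripper":0.4,"dx":0.0,"dy":0,"dz":-0.0015,"wx":0,"wy":0,"wz":0}]'
python3 -m inch '[{"gripper":1,"dx":0,"dy":0,"dz":0,"wx":0,"wy":0,"wz":0},{"gripper":1,"dx":0,"dy":0,"dz":0,"wx":0,"wy":0,"wz":0},{"gripper":1,"dx":0,"dy":0,"dz":0,"wx":0,"wy":0,"wz":0},{"gripper":1,"dx":0,"dy":0,"dz":0,"wx":0,"wy":0,"wz":0},{"gripper":1,"dx":0,"dy":0,"dz":0,"wx":0,"wy":0,"wz":0}]' 40
python3 -m inch '[{"gripper":1,"dx":0,"dy":0,"dz":0.02,"wx":0,"wy":0,"wz":0},{"gripper":1,"dx":0,"dy":0,"dz":0.05,"wx":0,"wy":0,"wz":0},{"gripper":1,"dx":0,"dy":0,"dz":0.085,"wx":0,"wy":0,"wz":0},{"gripper":1,"dx":0,"dy":0,"dz":0.12,"wx":0,"wy":0,"wz":0},{"gripper":1,"dx":0,"dy":0.01,"dz":0.14,"wx":0,"wy":0,"wz":0}]' >/dev/null
python3 -m inch '[{"gripper":1,"dx":-0.008,"dy":0.025,"dz":0,"wx":0,"wy":0,"wz":0},{"gripper":1,"dx":-0.018,"dy":0.06,"dz":0,"wx":0,"wy":0,"wz":0},{"gripper":1,"dx":-0.028,"dy":0.098,"dz":0,"wx":0,"wy":0,"wz":0},{"gripper":1,"dx":-0.038,"dy":0.136,"dz":0,"wx":0,"wy":0,"wz":0},{"gripper":1,"dx":-0.049,"dy":0.174,"dz":0,"wx":0,"wy":0,"wz":0}]' >/dev/null
python3 -m inch '[{"gripper":1,"dx":-0.01,"dy":0.038,"dz":0,"wx":0,"wy":0,"wz":0},{"gripper":1,"dx":-0.021,"dy":0.076,"dz":0,"wx":0,"wy":0,"wz":0},{"gripper":1,"dx":-0.032,"dy":0.114,"dz":0,"wx":0,"wy":0,"wz":0},{"gripper":1,"dx":-0.043,"dy":0.15,"dz":0,"wx":0,"wy":0,"wz":0},{"gripper":1,"dx":-0.051,"dy":0.176,"dz":0,"wx":0,"wy":0,"wz":0}]'
python3 -m inch '[{"gripper":1,"dx":0,"dy":0,"dz":0,"wx":0,"wy":0,"wz":0},{"gripper":1,"dx":0,"dy":0,"dz":0,"wx":0,"wy":0,"wz":0},{"gripper":1,"dx":0,"dy":0,"dz":0,"wx":0,"wy":0,"wz":0},{"gripper":1,"dx":0,"dy":0,"dz":0,"wx":0,"wy":0,"wz":0},{"gripper":1,"dx":0,"dy":0,"dz":0,"wx":0,"wy":0,"wz":0}]'
```

```text
clock: 30.55
eef_pos: [619.4, -144.4, 73.3]
eef_rot: [-3.141, 0.001, 3.141]
wrist_force: [0.3, 0.2, -1.9]
finger_gap: 55.8
finger_force: 34.9
clock: 30.97
eef_pos: [619.3, -144.4, 73.1]
eef_rot: [-3.142, 0.0, 3.141]
wrist_force: [-0.2, -0.4, 0.0]
finger_gap: 86.3
finger_force: 0.0
clock: 32.22
eef_pos: [518.0, 218.3, 213.2]
eef_rot: [3.141, 0.0, -3.14]
wrist_force: [-0.5, 0.8, -0.4]
finger_gap: 94.1
finger_force: 0.0
clock: 32.63
eef_pos: [519.6, 214.6, 212.9]
eef_rot: [-3.142, 0.0, 3.14]
wrist_force: [-0.0, 0.4, -1.0]
finger_gap: 94.1
finger_force: 0.0
```

```bash

python3 -m inch '[{"gripper":1,"dx":0,"dy":0,"dz":-0.025,"wx":0,"wy":0,"wz":0},{"gripper":1,"dx":0,"dy":0,"dz":-0.06,"wx":0,"wy":0,"wz":0},{"gripper":1,"dx":0,"dy":0,"dz":-0.1,"wx":0,"wy":0,"wz":0},{"gripper":1,"dx":0,"dy":0,"dz":-0.13,"wx":0,"wy":0,"wz":0},{"gripper":1,"dx":0,"dy":0,"dz":-0.141,"wx":0,"wy":0,"wz":0}]'
python3 -m inch '[{"gripper":0.8,"dx":0,"dy":0,"dz":0,"wx":0,"wy":0,"wz":0},{"gripper":0.74,"dx":0,"dy":0,"dz":0,"wx":0,"wy":0,"wz":0},{"gripper":0.71,"dx":0,"dy":0,"dz":0,"wx":0,"wy":0,"wz":0},{"gripper":0.6,"dx":0,"dy":0,"dz":0,"wx":0,"wy":0,"wz":0},{"gripper":0.5,"dx":0,"dy":0,"dz":0,"wx":0,"wy":0,"wz":0}]' 40
python3 -m inch '[{"gripper":0.4,"dx":0,"dy":0,"dz":0,"wx":0,"wy":0,"wz":0},{"gripper":0.4,"dx":0,"dy":0,"dz":0,"wx":0,"wy":0,"wz":0},{"gripper":0.4,"dx":0,"dy":0,"dz":0,"wx":0,"wy":0,"wz":0},{"gripper":0.4,"dx":0,"dy":0,"dz":0,"wx":0,"wy":0,"wz":0},{"gripper":0.4,"dx":0,"dy":0,"dz":0,"wx":0,"wy":0,"wz":0}]' 40
python3 -m inch '[{"gripper":0.4,"dx":0,"dy":0,"dz":0.015,"wx":0,"wy":0,"wz":0},{"gripper":0.4,"dx":0,"dy":0,"dz":0.045,"wx":0,"wy":0,"wz":0},{"gripper":0.4,"dx":0,"dy":0,"dz":0.08,"wx":0,"wy":0,"wz":0},{"gripper":0.4,"dx":0,"dy":0,"dz":0.115,"wx":0,"wy":0,"wz":0},{"gripper":0.4,"dx":0.0,"dy":-0.01,"dz":0.14,"wx":0,"wy":0,"wz":0}]' >/dev/null
python3 -m inch '[{"gripper":0.4,"dx":0.004,"dy":-0.025,"dz":0,"wx":0,"wy":0,"wz":0},{"gripper":0.4,"dx":0.008,"dy":-0.057,"dz":0,"wx":0,"wy":0,"wz":0},{"gripper":0.4,"dx":0.013,"dy":-0.092,"dz":0,"wx":0,"wy":0,"wz":0},{"gripper":0.4,"dx":0.018,"dy":-0.127,"dz":0,"wx":0,"wy":0,"wz":0},{"gripper":0.4,"dx":0.023,"dy":-0.162,"dz":0,"wx":0,"wy":0,"wz":0}]' >/dev/null
python3 -m inch '[{"gripper":0.4,"dx":0.005,"dy":-0.037,"dz":0,"wx":0,"wy":0,"wz":0},{"gripper":0.4,"dx":0.011,"dy":-0.074,"dz":0,"wx":0,"wy":0,"wz":0},{"gripper":0.4,"dx":0.016,"dy":-0.111,"dz":0,"wx":0,"wy":0,"wz":0},{"gripper":0.4,"dx":0.021,"dy":-0.148,"dz":0,"wx":0,"wy":0,"wz":0},{"gripper":0.4,"dx":0.026,"dy":-0.185,"dz":0,"wx":0,"wy":0,"wz":0}]' >/dev/null
python3 -m inch '[{"gripper":0.4,"dx":0.006,"dy":-0.037,"dz":0,"wx":0,"wy":0,"wz":0},{"gripper":0.4,"dx":0.012,"dy":-0.074,"dz":0,"wx":0,"wy":0,"wz":0},{"gripper":0.4,"dx":0.018,"dy":-0.109,"dz":0,"wx":0,"wy":0,"wz":0},{"gripper":0.4,"dx":0.022,"dy":-0.134,"dz":0,"wx":0,"wy":0,"wz":0},{"gripper":0.4,"dx":0.023,"dy":-0.148,"dz":0,"wx":0,"wy":0,"wz":0}]'
python3 -m inch '[{"gripper":0.4,"dx":0,"dy":0,"dz":0,"wx":0,"wy":0,"wz":0},{"gripper":0.4,"dx":0,"dy":0,"dz":0,"wx":0,"wy":0,"wz":0},{"gripper":0.4,"dx":0,"dy":0,"dz":0,"wx":0,"wy":0,"wz":0},{"gripper":0.4,"dx":0,"dy":0,"dz":0,"wx":0,"wy":0,"wz":0},{"gripper":0.4,"dx":0.0,"dy":0,"dz":-0.005,"wx":0,"wy":0,"wz":0}]'
```

```text
clock: 33.05
eef_pos: [517.6, 214.2, 67.7]
eef_rot: [-3.14, -0.006, 3.14]
wrist_force: [0.1, -0.6, -0.5]
finger_gap: 93.9
finger_force: 0.0
clock: 33.47
eef_pos: [519.9, 215.8, 73.5]
eef_rot: [3.141, 0.002, 3.141]
wrist_force: [0.9, 0.4, 0.1]
finger_gap: 64.2
finger_force: 0.0
clock: 33.88
eef_pos: [519.9, 216.0, 73.3]
eef_rot: [3.141, 0.002, 3.142]
wrist_force: [-0.3, 0.8, 7.9]
finger_gap: 61.7
finger_force: 40.0
clock: 35.55
eef_pos: [590.7, -292.2, 210.9]
eef_rot: [3.141, -0.001, 3.139]
wrist_force: [-0.2, 0.9, -4.5]
finger_gap: 61.6
finger_force: 40.0
clock: 35.97
eef_pos: [591.7, -288.4, 208.1]
eef_rot: [-3.141, 0.002, -3.14]
wrist_force: [1.1, -0.3, -4.0]
finger_gap: 61.6
finger_force: 40.0
```

```bash

python3 -m inch '[{"gripper":0.4,"dx":0,"dy":0,"dz":-0.02,"wx":0,"wy":0,"wz":0},{"gripper":0.4,"dx":0,"dy":0,"dz":-0.05,"wx":0,"wy":0,"wz":0},{"gripper":0.4,"dx":0,"dy":0,"dz":-0.08,"wx":0,"wy":0,"wz":0},{"gripper":0.4,"dx":0,"dy":0,"dz":-0.105,"wx":0,"wy":0,"wz":0},{"gripper":0.4,"dx":0.0,"dy":0,"dz":-0.115,"wx":0,"wy":0,"wz":0}]' >/dev/null
python3 -m inch '[{"gripper":0.4,"dx":0,"dy":0,"dz":-0.004,"wx":0,"wy":0,"wz":0},{"gripper":0.4,"dx":0,"dy":0,"dz":-0.009,"wx":0,"wy":0,"wz":0},{"gripper":0.4,"dx":0,"dy":0,"dz":-0.014,"wx":0,"wy":0,"wz":0},{"gripper":0.4,"dx":0,"dy":0,"dz":-0.017,"wx":0,"wy":0,"wz":0},{"gripper":0.4,"dx":0.0,"dy":0,"dz":-0.018,"wx":0,"wy":0,"wz":0}]'
python3 -m inch '[{"gripper":0.4,"dx":0,"dy":0,"dz":0,"wx":0,"wy":0,"wz":0},{"gripper":0.4,"dx":0,"dy":0,"dz":-0.001,"wx":0,"wy":0,"wz":0},{"gripper":0.4,"dx":0,"dy":0,"dz":-0.0015,"wx":0,"wy":0,"wz":0},{"gripper":0.4,"dx":0,"dy":0,"dz":-0.0015,"wx":0,"wy":0,"wz":0},{"gripper":0.4,"dx":0.0,"dy":0,"dz":-0.0015,"wx":0,"wy":0,"wz":0}]'
```

```text
clock: 36.8
eef_pos: [591.4, -289.5, 74.4]
eef_rot: [-3.141, 0.001, 3.141]
wrist_force: [0.4, 0.2, -4.1]
finger_gap: 61.3
finger_force: 40.0
clock: 37.22
eef_pos: [591.5, -289.5, 73.3]
eef_rot: [-3.141, 0.001, 3.141]
wrist_force: [-1.5, 1.1, 4.2]
finger_gap: 61.4
finger_force: 40.0
```

```bash

python3 -m inch '[{"gripper":1,"dx":0,"dy":0,"dz":0,"wx":0,"wy":0,"wz":0},{"gripper":1,"dx":0,"dy":0,"dz":0,"wx":0,"wy":0,"wz":0},{"gripper":1,"dx":0,"dy":0,"dz":0,"wx":0,"wy":0,"wz":0},{"gripper":1,"dx":0,"dy":0,"dz":0,"wx":0,"wy":0,"wz":0},{"gripper":1,"dx":0,"dy":0,"dz":0,"wx":0,"wy":0,"wz":0}]' 35
python3 -m inch '[{"gripper":1,"dx":0,"dy":0,"dz":0.02,"wx":0,"wy":0,"wz":0},{"gripper":1,"dx":0,"dy":0,"dz":0.055,"wx":0,"wy":0,"wz":0},{"gripper":1,"dx":0,"dy":0,"dz":0.095,"wx":0,"wy":0,"wz":0},{"gripper":1,"dx":0,"dy":0,"dz":0.135,"wx":0,"wy":0,"wz":0},{"gripper":1,"dx":0,"dy":0,"dz":0.155,"wx":0,"wy":0,"wz":0}]' 
python3 -m inch '[{"gripper":1,"dx":0.002,"dy":0.03,"dz":0,"wx":0,"wy":0,"wz":0},{"gripper":1,"dx":0.004,"dy":0.065,"dz":0,"wx":0,"wy":0,"wz":0},{"gripper":1,"dx":0.006,"dy":0.105,"dz":0,"wx":0,"wy":0,"wz":0},{"gripper":1,"dx":0.008,"dy":0.145,"dz":0,"wx":0,"wy":0,"wz":0},{"gripper":1,"dx":0.01,"dy":0.185,"dz":0,"wx":0,"wy":0,"wz":0}]' >/dev/null
python3 -m inch '[{"gripper":1,"dx":0.002,"dy":0.04,"dz":0,"wx":0,"wy":0,"wz":0},{"gripper":1,"dx":0.004,"dy":0.08,"dz":0,"wx":0,"wy":0,"wz":0},{"gripper":1,"dx":0.007,"dy":0.12,"dz":0,"wx":0,"wy":0,"wz":0},{"gripper":1,"dx":0.01,"dy":0.16,"dz":0,"wx":0,"wy":0,"wz":0},{"gripper":1,"dx":0.013,"dy":0.2,"dz":0,"wx":0,"wy":0,"wz":0}]' >/dev/null
python3 -m inch '[{"gripper":1,"dx":0.003,"dy":0.04,"dz":0,"wx":0,"wy":0,"wz":0},{"gripper":1,"dx":0.006,"dy":0.08,"dz":0,"wx":0,"wy":0,"wz":0},{"gripper":1,"dx":0.009,"dy":0.12,"dz":0,"wx":0,"wy":0,"wz":0},{"gripper":1,"dx":0.011,"dy":0.155,"dz":0,"wx":0,"wy":0,"wz":0},{"gripper":1,"dx":0.011,"dy":0.175,"dz":0,"wx":0,"wy":0,"wz":0}]' >/dev/null
python3 -m inch '[{"gripper":1,"dx":0,"dy":0,"dz":0,"wx":0,"wy":0,"wz":0},{"gripper":1,"dx":0,"dy":0,"dz":0,"wx":0,"wy":0,"wz":0},{"gripper":1,"dx":0,"dy":0,"dz":0,"wx":0,"wy":0,"wz":0},{"gripper":1,"dx":0,"dy":0,"dz":0,"wx":0,"wy":0,"wz":0},{"gripper":1,"dx":0,"dy":0,"dz":0,"wx":0,"wy":0,"wz":0}]'
```

```text
clock: 37.63
eef_pos: [591.2, -289.4, 72.3]
eef_rot: [3.142, -0.0, 3.141]
wrist_force: [0.7, -0.2, 0.3]
finger_gap: 91.3
finger_force: 0.0
clock: 38.05
eef_pos: [591.9, -289.8, 233.0]
eef_rot: [-3.139, 0.005, 3.142]
wrist_force: [0.6, 0.0, 0.1]
finger_gap: 94.2
finger_force: 0.0
clock: 39.72
eef_pos: [625.5, 269.4, 227.8]
eef_rot: [3.142, 0.0, 3.14]
wrist_force: [-0.9, 0.3, 0.6]
finger_gap: 93.9
finger_force: 0.0
```

```bash

python3 -m inch '[{"gripper":1,"dx":0,"dy":0,"dz":-0.025,"wx":0,"wy":0,"wz":0},{"gripper":1,"dx":0,"dy":0,"dz":-0.06,"wx":0,"wy":0,"wz":0},{"gripper":1,"dx":0,"dy":0,"dz":-0.1,"wx":0,"wy":0,"wz":0},{"gripper":1,"dx":0,"dy":0,"dz":-0.13,"wx":0,"wy":0,"wz":0},{"gripper":1,"dx":0,"dy":0,"dz":-0.14,"wx":0,"wy":0,"wz":0}]'
python3 -m inch '[{"gripper":0.8,"dx":0,"dy":0,"dz":0,"wx":0,"wy":0,"wz":0},{"gripper":0.74,"dx":0,"dy":0,"dz":0,"wx":0,"wy":0,"wz":0},{"gripper":0.71,"dx":0,"dy":0,"dz":0,"wx":0,"wy":0,"wz":0},{"gripper":0.6,"dx":0,"dy":0,"dz":0,"wx":0,"wy":0,"wz":0},{"gripper":0.5,"dx":0,"dy":0,"dz":0,"wx":0,"wy":0,"wz":0}]' 35
python3 -m inch '[{"gripper":0.4,"dx":0,"dy":0,"dz":0,"wx":0,"wy":0,"wz":0},{"gripper":0.4,"dx":0,"dy":0,"dz":0,"wx":0,"wy":0,"wz":0},{"gripper":0.4,"dx":0,"dy":0,"dz":0,"wx":0,"wy":0,"wz":0},{"gripper":0.4,"dx":0,"dy":0,"dz":0,"wx":0,"wy":0,"wz":0},{"gripper":0.4,"dx":0,"dy":0,"dz":0,"wx":0,"wy":0,"wz":0}]' 35
python3 -m inch '[{"gripper":0.4,"dx":0,"dy":0,"dz":0.015,"wx":0,"wy":0,"wz":0},{"gripper":0.4,"dx":0,"dy":0,"dz":0.045,"wx":0,"wy":0,"wz":0},{"gripper":0.4,"dx":0,"dy":0,"dz":0.08,"wx":0,"wy":0,"wz":0},{"gripper":0.4,"dx":0,"dy":0,"dz":0.115,"wx":0,"wy":0,"wz":0},{"gripper":0.4,"dx":0.0,"dy":-0.01,"dz":0.14,"wx":0,"wy":0,"wz":0}]' >/dev/null
python3 -m inch '[{"gripper":0.4,"dx":-0.005,"dy":-0.025,"dz":0,"wx":0,"wy":0,"wz":0},{"gripper":0.4,"dx":-0.011,"dy":-0.057,"dz":0,"wx":0,"wy":0,"wz":0},{"gripper":0.4,"dx":-0.018,"dy":-0.092,"dz":0,"wx":0,"wy":0,"wz":0},{"gripper":0.4,"dx":-0.025,"dy":-0.127,"dz":0,"wx":0,"wy":0,"wz":0},{"gripper":0.4,"dx":-0.032,"dy":-0.162,"dz":0,"wx":0,"wy":0,"wz":0}]' >/dev/null
python3 -m inch '[{"gripper":0.4,"dx":-0.007,"dy":-0.035,"dz":0,"wx":0,"wy":0,"wz":0},{"gripper":0.4,"dx":-0.014,"dy":-0.070,"dz":0,"wx":0,"wy":0,"wz":0},{"gripper":0.4,"dx":-0.021,"dy":-0.105,"dz":0,"wx":0,"wy":0,"wz":0},{"gripper":0.4,"dx":-0.028,"dy":-0.140,"dz":0,"wx":0,"wy":0,"wz":0},{"gripper":0.4,"dx":-0.035,"dy":-0.175,"dz":0,"wx":0,"wy":0,"wz":0}]' >/dev/null
python3 -m inch '[{"gripper":0.4,"dx":-0.007,"dy":-0.035,"dz":0,"wx":0,"wy":0,"wz":0},{"gripper":0.4,"dx":-0.014,"dy":-0.070,"dz":0,"wx":0,"wy":0,"wz":0},{"gripper":0.4,"dx":-0.021,"dy":-0.103,"dz":0,"wx":0,"wy":0,"wz":0},{"gripper":0.4,"dx":-0.024,"dy":-0.12,"dz":0,"wx":0,"wy":0,"wz":0},{"gripper":0.4,"dx":-0.025,"dy":-0.130,"dz":0,"wx":0,"wy":0,"wz":0}]' >/dev/null
python3 -m inch '[{"gripper":0.4,"dx":0,"dy":0,"dz":0,"wx":0,"wy":0,"wz":0},{"gripper":0.4,"dx":0,"dy":0,"dz":0,"wx":0,"wy":0,"wz":0},{"gripper":0.4,"dx":0,"dy":0,"dz":0,"wx":0,"wy":0,"wz":0},{"gripper":0.4,"dx":0,"dy":0,"dz":0,"wx":0,"wy":0,"wz":0},{"gripper":0.4,"dx":0.0,"dy":0,"dz":-0.005,"wx":0,"wy":0,"wz":0}]'
```

```text
clock: 40.13
eef_pos: [623.5, 269.0, 82.4]
eef_rot: [-3.139, -0.006, 3.14]
wrist_force: [0.2, 0.1, -0.7]
finger_gap: 94.4
finger_force: 0.0
clock: 40.55
eef_pos: [625.8, 270.8, 89.3]
eef_rot: [3.141, 0.002, 3.141]
wrist_force: [1.2, 0.1, -0.5]
finger_gap: 64.2
finger_force: 0.0
clock: 40.97
eef_pos: [625.8, 270.7, 89.0]
eef_rot: [3.141, 0.002, 3.141]
wrist_force: [-1.5, -1.5, 7.3]
finger_gap: 61.5
finger_force: 35.0
clock: 43.05
eef_pos: [533.8, -205.5, 223.2]
eef_rot: [-3.141, 0.001, -3.14]
wrist_force: [0.2, 0.1, -2.8]
finger_gap: 61.0
finger_force: 35.0
```

```bash

python3 -m inch '[{"gripper":0.4,"dx":0,"dy":0,"dz":-0.02,"wx":0,"wy":0,"wz":0},{"gripper":0.4,"dx":0,"dy":0,"dz":-0.05,"wx":0,"wy":0,"wz":0},{"gripper":0.4,"dx":0,"dy":0,"dz":-0.08,"wx":0,"wy":0,"wz":0},{"gripper":0.4,"dx":0,"dy":0,"dz":-0.105,"wx":0,"wy":0,"wz":0},{"gripper":0.4,"dx":0.0,"dy":0,"dz":-0.115,"wx":0,"wy":0,"wz":0}]' >/dev/null
python3 -m inch '[{"gripper":0.4,"dx":0,"dy":0,"dz":-0.004,"wx":0,"wy":0,"wz":0},{"gripper":0.4,"dx":0,"dy":0,"dz":-0.009,"wx":0,"wy":0,"wz":0},{"gripper":0.4,"dx":0,"dy":0,"dz":-0.014,"wx":0,"wy":0,"wz":0},{"gripper":0.4,"dx":0,"dy":0,"dz":-0.017,"wx":0,"wy":0,"wz":0},{"gripper":0.4,"dx":0.0,"dy":0,"dz":-0.018,"wx":0,"wy":0,"wz":0}]'
python3 -m inch '[{"gripper":0.4,"dx":0,"dy":0,"dz":0,"wx":0,"wy":0,"wz":0},{"gripper":0.4,"dx":0,"dy":0,"dz":-0.001,"wx":0,"wy":0,"wz":0},{"gripper":0.4,"dx":0,"dy":0,"dz":-0.0015,"wx":0,"wy":0,"wz":0},{"gripper":0.4,"dx":0,"dy":0,"dz":-0.0015,"wx":0,"wy":0,"wz":0},{"gripper":0.4,"dx":0.0,"dy":0,"dz":-0.0015,"wx":0,"wy":0,"wz":0}]'
```

```text
clock: 43.88
eef_pos: [533.4, -206.4, 89.8]
eef_rot: [-3.141, 0.001, 3.141]
wrist_force: [-0.1, -1.0, -2.1]
finger_gap: 61.1
finger_force: 35.0
clock: 44.3
eef_pos: [533.7, -206.6, 89.0]
eef_rot: [-3.141, 0.001, 3.141]
wrist_force: [-1.2, 0.6, 5.9]
finger_gap: 61.4
finger_force: 35.0
```

Release, raise and move clear to the middle, then check.

```bash

python3 -m inch '[{"gripper":1,"dx":0,"dy":0,"dz":0,"wx":0,"wy":0,"wz":0},{"gripper":1,"dx":0,"dy":0,"dz":0,"wx":0,"wy":0,"wz":0},{"gripper":1,"dx":0,"dy":0,"dz":0,"wx":0,"wy":0,"wz":0},{"gripper":1,"dx":0,"dy":0,"dz":0,"wx":0,"wy":0,"wz":0},{"gripper":1,"dx":0,"dy":0,"dz":0,"wx":0,"wy":0,"wz":0}]' 35
python3 -m inch '[{"gripper":1,"dx":0,"dy":0,"dz":0.02,"wx":0,"wy":0,"wz":0},{"gripper":1,"dx":0,"dy":0,"dz":0.055,"wx":0,"wy":0,"wz":0},{"gripper":1,"dx":0,"dy":0,"dz":0.095,"wx":0,"wy":0,"wz":0},{"gripper":1,"dx":0,"dy":0,"dz":0.135,"wx":0,"wy":0,"wz":0},{"gripper":1,"dx":0,"dy":0,"dz":0.155,"wx":0,"wy":0,"wz":0}]' 
python3 -m inch '[{"gripper":1,"dx":-0.005,"dy":0.03,"dz":0,"wx":0,"wy":0,"wz":0},{"gripper":1,"dx":-0.01,"dy":0.065,"dz":0,"wx":0,"wy":0,"wz":0},{"gripper":1,"dx":-0.015,"dy":0.105,"dz":0,"wx":0,"wy":0,"wz":0},{"gripper":1,"dx":-0.02,"dy":0.145,"dz":0,"wx":0,"wy":0,"wz":0},{"gripper":1,"dx":-0.025,"dy":0.185,"dz":0,"wx":0,"wy":0,"wz":0}]' >/dev/null
python3 -m inch '[{"gripper":1,"dx":-0.002,"dy":0.04,"dz":0,"wx":0,"wy":0,"wz":0},{"gripper":1,"dx":-0.004,"dy":0.08,"dz":0,"wx":0,"wy":0,"wz":0},{"gripper":1,"dx":-0.007,"dy":0.12,"dz":0,"wx":0,"wy":0,"wz":0},{"gripper":1,"dx":-0.01,"dy":0.15,"dz":0,"wx":0,"wy":0,"wz":0},{"gripper":1,"dx":-0.013,"dy":0.17,"dz":0,"wx":0,"wy":0,"wz":0}]' >/dev/null
python3 -c "
from h import *
a=manip.camera('top');s=manip.camera('side')
A=cv2.imread('pics/top0.png');f=lambda i:cv2.convertScaleAbs(cv2.resize(i[120:240,330:460],None,fx=3,fy=3),alpha=1.4)
cv2.imwrite('pics/t7.png',np.hstack([f(A),f(a)]));cv2.imwrite('pics/s7.png',cv2.resize(s[60:310,180:510],None,fx=2.2,fy=2.2));print(cv2.absdiff(a,A)[120:240,330:460].max(2).mean())"
```

```text
clock: 44.72
eef_pos: [533.2, -206.4, 87.9]
eef_rot: [-3.142, -0.0, 3.141]
wrist_force: [-0.8, -0.5, -1.0]
finger_gap: 91.2
finger_force: 0.0
clock: 45.13
eef_pos: [533.9, -206.7, 248.0]
eef_rot: [-3.139, 0.005, 3.142]
wrist_force: [0.1, 0.5, 1.7]
finger_gap: 93.8
finger_force: 0.0
19.685769230769232
```

View pics/t7.png

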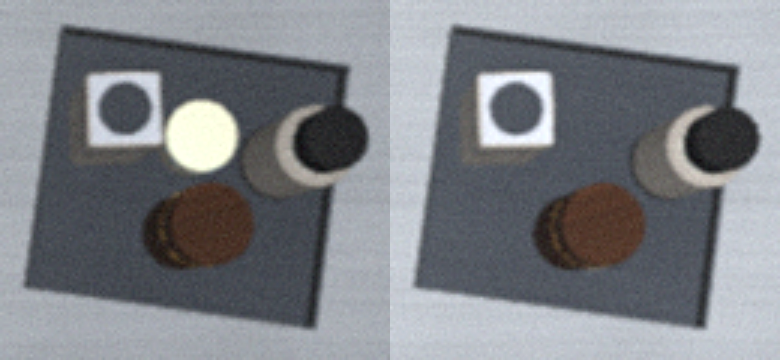

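View pics/s7.png

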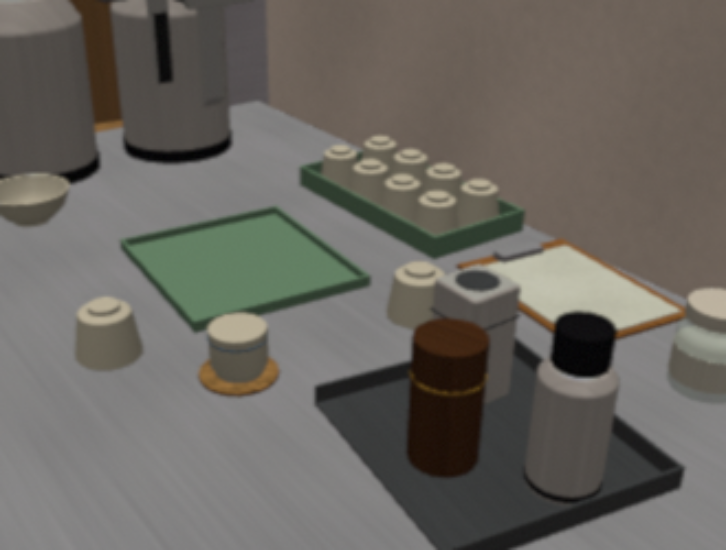

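Before and after match to within about 1 px: tin (124,108) and (515,108)-390, caddy (212,223) and (603,224)-390, cap (332,138) and (722,139)-390. The pot is centred on the coaster and both cups are where they were. I'm handing in.

```bash
python3 -m inch '[{"gripper":1,"dx":0,"dy":0,"dz":0,"wx":0,"wy":0,"wz":0},{"gripper":1,"dx":0,"dy":0,"dz":0,"wx":0,"wy":0,"wz":0},{"gripper":1,"dx":0,"dy":0,"dz":0,"wx":0,"wy":0,"wz":0},{"gripper":1,"dx":0,"dy":0,"dz":0,"wx":0,"wy":0,"wz":0},{"gripper":1,"dx":0,"dy":0,"dz":0,"wx":0,"wy":0,"wz":0}]' >/dev/null; python3 -c "from cell import manip;print(manip.sign_off())"
```

```text
the job is handed in; nothing more can be done
None
```

The job is handed in, at about 47 s on the robot's clock: the pot stands centred on the coaster, the caddy, flask and tin are back in their places on the stand to within about 1 px in the top view, and both cups were left where they stood.

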